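Make up two desk kits from the stationery stock

TASK

Make up two desk kits from the stock in the middle of the table. In the blue tray lay the red stapler on its base in the long bay, stand the orange-capped glue stick in the cell with the black rubber mat and the green-lidded clip tub in the bare cell; in the yellow tray lay the black stapler on its base in the long bay and stand the rubber stamp in the cell with the black mat, leaving its other cell empty. Everything must sit flat on the tray floors, and the rest of the stock (blue-capped glue stick, red-lidded tub, correction-fluid bottle) stays standing where it is.

Things in the scene. Friction and masses are not known exactly. Their poses are not given: they have to be found in the camera images.
- blue_tray: Fixed open blue kit tray, 165 (x) x 145 (y) x 22 mm high; walls, dividers 5 mm; origin: centre of its underside; yaw within 0.4 rad, on either side of the table. Floors 4 mm above origin. Long bay along x, inside 155 x 60, centred at x, y = (0, -37.5) mm; cell with black rubber mat, inside 75 x 70, centred (+40, +32.5); bare cell, same size, floor in the tray's colour, centred (-40, +32.5).
- yellow_tray: Fixed open yellow kit tray, 165 (x) x 145 (y) x 22 mm high; walls, dividers 5 mm; origin: centre of its underside; yaw within 0.4 rad, on either side of the table. Floors 4 mm above origin. Long bay along x, inside 155 x 60, centred at x, y = (0, -37.5) mm; cell with black rubber mat, inside 75 x 70, centred (+40, +32.5); bare cell, same size, floor in the tray's colour, centred (-40, +32.5).
- red_stapler: Loose stapler with a red top cover, lying on its black base; 130 (x, its length) x 36 (y) x 54 mm high, 0.2 kg. Origin at the centre of its underside, z up. The cover, 34 mm wide with flat sides, spans heights 28 to 54 mm: grip it there across y. At the start it lies along the table's y within 0.5 rad. Either way round will do.
- black_stapler: Loose stapler with a black top cover, lying on its black base; 130 (x, its length) x 36 (y) x 54 mm high, 0.2 kg. Origin at the centre of its underside, z up. The cover, 34 mm wide with flat sides, spans heights 28 to 54 mm: grip it there across y. At the start it lies along the table's y within 0.5 rad. Either way round will do.
- orange_glue: Loose glue stick standing upright, white with an orange cap on top: plain cylinder 30 mm in diameter, 80 mm high, about 40 g. Origin at the centre of its underside, z up along it.
- green_tub: Loose closed tub of paper clips, white with a green lid: plain cylinder 46 mm in diameter, 52 mm high, about 70 g. Origin at the centre of its underside, z up.
- stamp: Loose rubber stamp standing on its black square base, 44 x 44 x 20 mm, with a round upright wooden handle on top: 28 mm in diameter from height 33 to 76 mm (total height 76 mm), about 90 g. Origin at the centre of its underside, z up. Grip it by the handle.
- blue_glue: Loose glue stick standing upright, white with a blue cap on top: plain cylinder 30 mm in diameter, 80 mm high, about 40 g. Origin at the centre of its underside, z up along it. A spare: it stays where it stands.
- red_tub: Loose closed tub of paper clips, white with a red lid: plain cylinder 46 mm in diameter, 52 mm high, about 70 g. Origin at the centre of its underside, z up. A spare: it stays where it stands.
- fluid: Loose closed correction-fluid bottle standing upright, white with a blue band and a narrow black cap: 32 mm in diameter, 72 mm high (cap 18 mm in diameter above 50 mm), about 45 g. Origin at the centre of its underside. A spare: it stays where it stands.
Things that resemble listed ones, but are neither listed nor needed, are in the scene too. There is more than one size of the black_stapler; the one meant has the size given above.

How it is judged:
At the end, for the whole second after the job is handed in: All five lie at rest on the floor (5 mm) of their own compartment, upright (0.12 rad): staplers within 16 mm in x and y of the bay centre and 0.3 rad of its length, glue stick and stamp 24 mm, tub 20 mm of the cell centre; the three spares upright, less than 30 mm from their start (x of red_stapler in the frame of blue_tray between -0.016 and 0.016 m and y of red_stapler in the frame of blue_tray between -0.0535 and -0.0215 m and z of red_stapler in the frame of blue_tray between -0.001 and 0.009 m and angle between each of red_stapler, orange_glue, green_tub, black_stapler, stamp, blue_glue, red_tub, fluid's own z axis and vertical below 0.12 rad and linear speed of each of red_stapler, orange_glue, green_tub, black_stapler, stamp, blue_glue, red_tub, fluid below 0.02 m/s and angular speed of each of red_stapler, orange_glue, green_tub, black_stapler, stamp below 0.2 rad/s and angle between the x axis of red_stapler and the x axis of blue_tray, either way round below 0.3 rad and x of orange_glue in the frame of blue_tray between 0.016 and 0.064 m and y of orange_glue in the frame of blue_tray between 0.0085 and 0.0565 m and z of orange_glue in the frame of blue_tray between -0.001 and 0.009 m and x of green_tub in the frame of blue_tray between -0.06 and -0.02 m and y of green_tub in the frame of blue_tray between 0.0125 and 0.0525 m and z of green_tub in the frame of blue_tray between -0.001 and 0.009 m and x of black_stapler in the frame of yellow_tray between -0.016 and 0.016 m and y of black_stapler in the frame of yellow_tray between -0.0535 and -0.0215 m and z of black_stapler in the frame of yellow_tray between -0.001 and 0.009 m and angle between the x axis of black_stapler and the x axis of yellow_tray, either way round below 0.3 rad and x of stamp in the frame of yellow_tray between 0.016 and 0.064 m and y of stamp in the frame of yellow_tray between 0.0085 and 0.0565 m and z of stamp in the frame of yellow_tray between -0.001 and 0.009 m and distance of each of blue_glue, red_tub, fluid from where it was at the start of the episode below 0.03 m); the robot touches nothing.
It also fails if it takes over 115 s, if anything falls off the work surface, if the arm or the gripper's body presses on something with over 40 N, if the wrist force passes 120 N, or if a joint passes its speed limit or range.

ROBOT

A 6-joint arm with a two-finger parallel gripper is mounted at the origin on the work surface. World frame = base frame: x ahead of the robot, y to its left, z up, the work surface at z = 0. Lengths are in m, angles in rad, forces in N, time in s.
With the tool pointing down it reaches from about 0.35 to 0.975 m from the base axis. Payload 4.9 kg.
Tool frame: the origin (TCP) lies midway between the tips of the shut fingers; the grasp point (between the pads) lies 19 mm behind it (manip.pinch_z is the x of the grasp point in the tool frame, in m); x points along the fingers, y is the direction in which the jaws open and shut, and the axes are right-handed (so a half turn about x gives the same grasp; the last joint's range is limited). The gripper opens to 85 mm and grips with 20 to 120 N. Pads are 22 mm wide; open, the fingers measure 114 mm over their backs; the gripper's body (76 mm by 85 mm) begins 54 mm behind the grasp point. The pads swing forward as they close: fully open they stand 13 mm farther back than shut.
Start: joints at [-1.373, 0.053, 1.613, -0, 1.476, -0.119], TCP at [0.195, -0.594, 0.231] pointing down, gripper open.
Joint ranges: [-3.01, 3.01], [-1.01, 2.22], [0.06, 2.58], [-1.02, 4.17], [0.09, 2.62], [-3.14, 3.14]. Speed limits (rad/s): [2.57, 2.57, 3.14, 3.14, 3.14, 3.14].

INTERFACE

Orientations are given as a unit quaternion [w, x, y, z].
In Python, from plant import sensors, cams, workorder, manip gives the robot as it stands.
- The arm moves only by the tool drive_tool, never from a script. Its argument "series" is a list of rows, each an object of numbers: "x", "y", "z": the shift along the tool's x, y, z in units of 25 mm (1.0 is 25 mm); "ax", "ay", "az": the turn, a rotation vector about the tool's x, y, z in units of 5 degrees (1.0 is 5 degrees). A call has 1 to 5 rows; each row is the pose to reach, as a shift and turn from the pose commanded when the call began, along the tool's axes at that moment; what a row does not reach only later rows make up. A row lasts 1/12 s, in which the tool goes at most 41.7 mm and 7.16 degrees, less where a joint would pass 70% of its speed; a pose out of reach is approached as far as the arm can. A call with a gripper value outside its range is refused whole. "hand" is the opening, from 0 (shut) to 1 (fully open), set as the call begins (left out, the last holds). The fingers move at their own pace and stop on an object; the grip force is fixed at half the most. Time passes only in rows, so rows that repeat a pose let the fingers close. It gives the time, the measured TCP pose, the force and the opening at its end, in the units of the state.
- sensors.state(): the state, without advancing time (a new reading comes with each control period).
- cams.grab_frame(name): name is "side" or "top"; returns a dict with "img" (400x640x3 uint8, blue, green, red), "camera_matrix" (3x3 intrinsics, pixels), "cam_to_world" (4x4, takes a point from camera to world coordinates). Camera axes: x right, y down, z forward; pixel columns grow to the right and rows downward; lengths in m; the calibration is good to about 2 mm. A picture is of the moment at which its call begins. There is no depth.
- workorder.job_done(): hands the job in, once; it reports no verdict.
The state is a dict: "time": time; "joint_pos": joint angles; "joint_vel": joint speeds; "joint_efforts": joint torques, N m; "tool_pos": TCP position; "tool_rot": TCP orientation; "contact_force": force on the tool from outside, world axes, zero at the start; "ft_torque": the same for the moment, N m; "gripper_width": opening from 0.0 (shut) to 1.0 (fully open).
Only numpy, scipy, OpenCV 4.12 (cv2) and the standard library are available. Lean on these libraries where they do the work, as an engineer would, in place of code of your own. Each camera call takes 0.05 s, during which the arm holds its last target.

## Working session

There is one attempt and no reset: what is moved stays moved. The work goes in short steps, Python scripts to look and compute and a tool call to move; the robot and the scene stay as the last step left them, time stands still between calls to the robot, and variables do not carry over. Pictures are saved under pics/ and viewed, and the job is handed in when it is done.

Besides the shell and the picture viewer there is one more tool, called after "Emit:" by a JSON object that holds its "name" and its "arguments", one argument or row to a line. drive_tool: Moves the arm, as the interface text tells. Its arguments: {"type":"object","properties":{"series":{"type":"array","items":{"type":"object","properties":{"x":{"type":"number"},"y":{"type":"number"},"z":{"type":"number"},"ax":{"type":"number"},"ay":{"type":"number"},"az":{"type":"number"}}}},"hand":{"type":"number"}},"required":["series"]}

```bash
ls; mkdir -p pics; python3 - <<'E'
from plant import sensors,cams,manip
import cv2
print(sensors.state())
for n in("top","side"):
    f=cams.grab_frame(n);cv2.imwrite(f"pics/{n}0.png",f["img"]);print(f["camera_matrix"],f["cam_to_world"])
print(manip.pinch_z)
E
```

```text
pics
{'time': 0.0, 'joint_pos': array([-1.37298910e+00,  5.33295301e-02,  1.61425498e+00, -3.90957714e-05,
        1.47598766e+00, -1.19029441e-01]), 'joint_vel': array([ 0.00088568, -0.00158296, -0.00161163, -0.00063339, -0.00104824,
       -0.00019897]), 'joint_efforts': array([ 1.00858142e-03, -3.93676937e+01, -3.70179069e+01,  2.69324727e-05,
        7.06518869e-03, -4.88907645e-06]), 'tool_pos': array([ 0.19457938, -0.59330377,  0.23010326]), 'tool_rot': array([-0.11085319, -0.69821056, -0.11225075,  0.69829317]), 'contact_force': array([-0.30928857, -0.72308321,  0.57873396]), 'ft_torque': array([ 0.0452769 ,  0.00412431, -0.08176553]), 'gripper_width': 0.9993174837159969}
[[394.29080888   0.         321.59619444]
 [  0.         394.29080888 203.92530044]
 [  0.           0.           1.        ]] [[ 0.00248892 -0.99277543  0.11996145  0.35944995]
 [-0.99997703 -0.00171455  0.00655792 -0.00675667]
 [-0.00630487 -0.11997501 -0.99275689  1.08145872]
 [ 0.          0.          0.          1.        ]]
[[438.39361518   0.         323.88899033]
 [  0.         438.39361518 198.12658648]
 [  0.           0.           1.        ]] [[-0.93714714 -0.2336959   0.25911669  0.21186477]
 [-0.34886133  0.61231576 -0.70948233  0.73582114]
 [ 0.00714188 -0.75528513 -0.65535743  0.74549998]
 [ 0.          0.          0.          1.        ]]
-0.0187
```

View pics/top0.png

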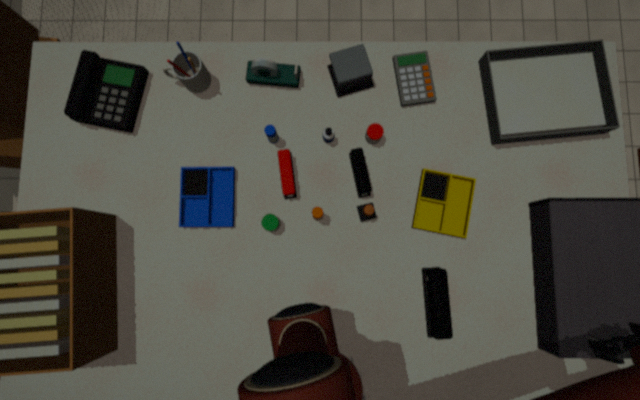

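View pics/side0.png

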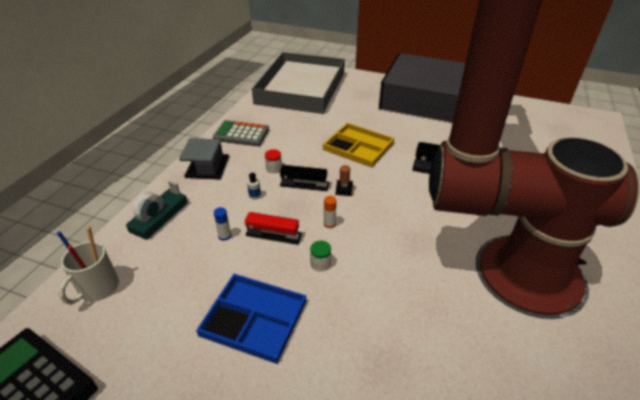

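```bash
python3 - <<'E'
import cv2
a=cv2.imread("pics/top0.png")
cv2.imwrite("pics/c1.png",cv2.resize(a[60:260,200:460],None,fx=3,fy=3,interpolation=cv2.INTER_CUBIC)[:600,:800])
E
```

```text
(no output)
```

View crop.

View pics/c1.png

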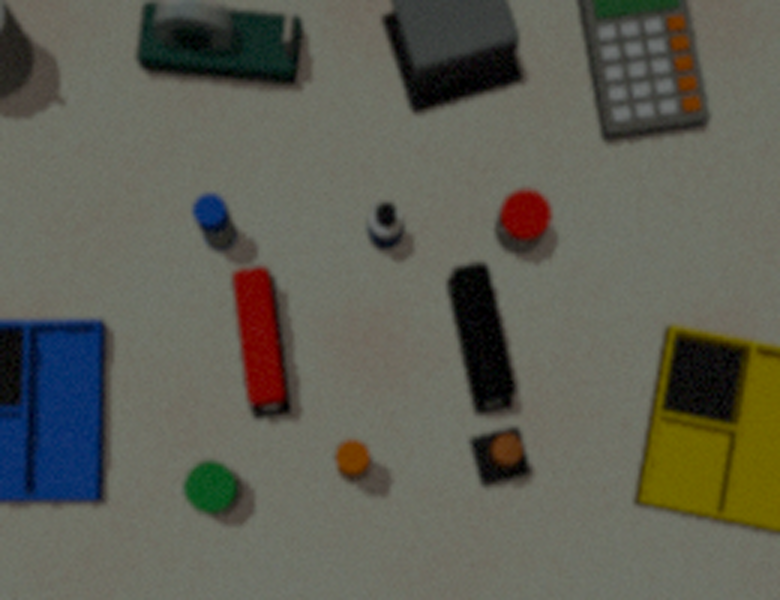

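```bash
cat > h.py <<'E'
import numpy as np,cv2
from scipy.spatial.transform import Rotation as R
def px2w(f,u,v,z):
    K=f["camera_matrix"];T=f["cam_to_world"]
    d=T[:3,:3]@np.linalg.solve(K,[u,v,1.]);o=T[:3,3]
    return (o+d*(z-o[2])/d[2])
def w2px(f,p):
    T=f["cam_to_world"];c=T[:3,:3].T@(np.array(p)-T[:3,3]);q=f["camera_matrix"]@c
    return q[:2]/q[2]
E
python3 - <<'E'
import cv2
a=cv2.imread("pics/top0.png")
def e(n,y0,y1,x0,x1,k): 
    c=cv2.resize(a[y0:y1,x0:x1],None,fx=k,fy=k,interpolation=cv2.INTER_CUBIC);cv2.imwrite(n,c)
e("pics/c2.png",160,240,170,250,7)
e("pics/c3.png",160,245,400,485,7)
e("pics/c4.png",140,230,250,390,5)
E
```

```text
(no output)
```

View pics/c2.png

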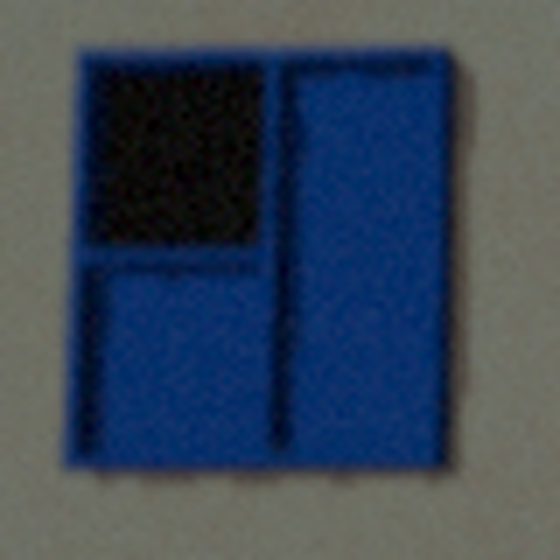

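View pics/c3.png

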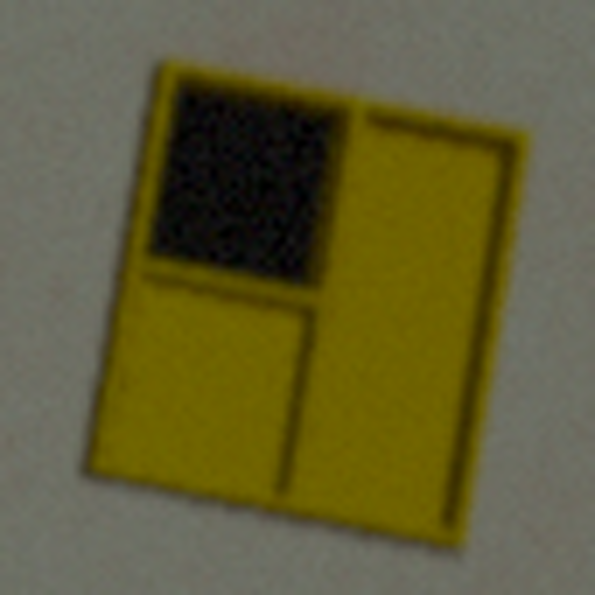

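View pics/c4.png

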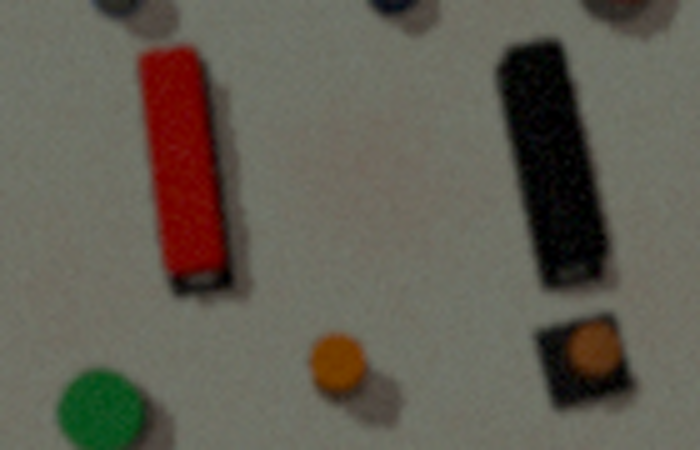

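```bash
cat > m.py <<'E'
from h import *
from plant import cams
f=cams.grab_frame("top")
def c(u,v,k,ox,oy): return (u+.5)/k-.5+ox,(v+.5)/k-.5+oy
def P(n,u,v,k,ox,oy,z):
    a,b=c(u,v,k,ox,oy); print(n,round(a,1),round(b,1),px2w(f,a,b,z).round(4))
print("cam",f["cam_to_world"][:3,3])
for n,u,v in[("NW",82,50),("NE",447,50),("SE",443,467),("SW",67,467)]: P("blue "+n,u,v,7,170,160,.022)
for n,u,v in[("NW",160,65),("NE",528,132),("SE",462,545),("SW",90,472)]: P("yel "+n,u,v,7,400,160,.022)
for n,u,v in[("NW",140,58),("NE",197,48),("SE",227,268),("SW",170,277)]: P("red "+n,u,v,5,250,140,.054)
for n,u,v in[("NW",503,50),("NE",560,40),("SE",605,262),("SW",547,272)]: P("blk "+n,u,v,5,250,140,.054)
P("orange",338,363,5,250,140,.08)
P("green",101,411,5,250,140,.052)
P("stamp",596,348,5,250,140,.076)
for n,u,v in[("NW",537,330),("NE",612,316),("SE",632,388),("SW",558,408)]: P("stbase "+n,u,v,5,250,140,.02)
P("blueglue",211,211,3,200,60,.08)
P("fluid",386,212,3,200,60,.072)
P("redtub",525,216,3,200,60,.052)
for n,u,v in[("NW",422,268),("NE",446,267),("SE",452,336),("SW",428,338)]:P("big "+n,u,v,1,0,0,.07)
E
python3 m.py
```

```text
cam [ 0.35944995 -0.00675667  1.08145872]
blue NW 181.3 166.7 [0.5897 0.3855 0.022 ]
blue NE 233.4 166.7 [0.5898 0.2422 0.022 ]
blue SE 232.9 226.3 [0.4264 0.239  0.022 ]
blue SW 179.1 226.3 [0.4261 0.3839 0.022 ]
yel NW 422.4 168.9 [ 0.5844 -0.2749  0.022 ]
yel NE 475.0 178.4 [ 0.5581 -0.417   0.022 ]
yel SE 465.6 237.4 [ 0.3979 -0.3848  0.022 ]
yel SW 412.4 227.0 [ 0.4255 -0.2437  0.022 ]
red NW 277.6 151.2 [0.6252 0.1179 0.054 ]
red NE 289.0 149.2 [0.6307 0.0875 0.054 ]
red SE 295.0 193.2 [0.5119 0.0702 0.054 ]
red SW 283.6 195.0 [0.5071 0.1002 0.054 ]
blk NW 350.2 149.6 [ 0.6297 -0.0759  0.054 ]
blk NE 361.6 147.6 [ 0.6352 -0.1064  0.054 ]
blk SE 370.6 192.0 [ 0.5154 -0.1289  0.054 ]
blk SW 359.0 194.0 [ 0.5101 -0.0983  0.054 ]
orange 317.2 212.2 [0.4592 0.011  0.08  ]
green 269.8 221.8 [0.4365 0.1355 0.052 ]
stamp 368.8 209.2 [ 0.4675 -0.1211  0.076 ]
stbase NW 357.0 205.6 [ 0.4833 -0.0957  0.02  ]
stbase NE 372.0 202.8 [ 0.491  -0.1364  0.02  ]
stbase SE 376.0 217.2 [ 0.4519 -0.1466  0.02  ]
stbase SW 361.2 221.2 [ 0.441  -0.1066  0.02  ]
blueglue 270.0 130.0 [0.6753 0.1355 0.08  ]
fluid 328.3 130.3 [ 0.677  -0.0174  0.072 ]
redtub 374.7 131.7 [ 0.6797 -0.1421  0.052 ]
big NW 422.0 268.0 [ 0.3188 -0.2545  0.07  ]
big NE 446.0 267.0 [ 0.3215 -0.3152  0.07  ]
big SE 452.0 336.0 [ 0.1525 -0.3241  0.07  ]
big SW 428.0 338.0 [ 0.1475 -0.2646  0.07  ]
```

```bash
cat > est.py <<'E'
blue=(.508,.3126,.014); yel=(.4915,-.3301,-.197)
red=(.5687,.094,.148); blk=(.5726,-.1024,.188)
E
cat > ov.py <<'E'
from h import *; from est import *; from plant import cams,sensors
s=sensors.state(); r=R.from_quat(np.roll(s["tool_rot"],-1)).as_matrix(); print(r.round(3), s["time"])
def box(im,f,p,L,W,z0,z1,col):
    c,sn=np.cos(p[2]),np.sin(p[2])
    q=[[p[0]+c*a*L/2-sn*b*W/2,p[1]+sn*a*L/2+c*b*W/2] for a,b in((1,1),(1,-1),(-1,-1),(-1,1))]
    for z in(z0,z1):
        pts=np.array([w2px(f,[*k,z]) for k in q])*4+1.5
        cv2.polylines(im,[pts.round().astype(int)],True,col,1)
for n in("top","side"):
    f=cams.grab_frame(n);im=cv2.resize(f["img"],None,fx=4,fy=4,interpolation=cv2.INTER_CUBIC);im=cv2.convertScaleAbs(im,alpha=1.8)
    box(im,f,red,.13,.036,0,.054,(255,255,0));box(im,f,blk,.13,.036,0,.054,(255,255,0))
    box(im,f,blue,.165,.145,0,.022,(255,255,255));box(im,f,yel,.165,.145,0,.022,(255,255,255))
    for x,y,rr,h in((.4592,.011,.015,.08),(.4365,.1355,.023,.052),(.4675,-.1211,.014,.076)):
        for z in(0,h):
            pts=np.array([w2px(f,[x+rr*np.cos(t),y+rr*np.sin(t),z]) for t in np.linspace(0,6.28,30)])*4+1.5
            cv2.polylines(im,[pts.round().astype(int)],True,(255,0,255),1)
    def cr(k,x0,x1,y0,y1): cv2.imwrite(f"pics/ov_{n}_{k}.png",im[y0*4:y1*4,x0*4:x1*4])
    if n=="top": cr("m",255,390,140,235);cr("b",170,250,155,240);cr("y",400,490,155,245)
    else: cr("m",235,360,160,280);cr("b",190,315,265,370);cr("y",310,400,115,175)
E
python3 ov.py
```

```text
[[-0.     0.312 -0.95 ]
 [ 0.002 -0.95  -0.312]
 [-1.    -0.002 -0.   ]] 0.15
```

View pics/ov_top_m.png

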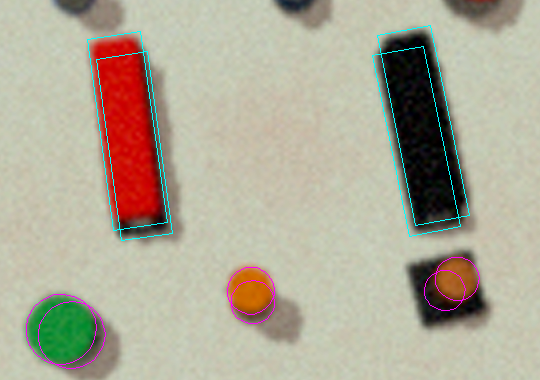

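View pics/ov_side_m.png

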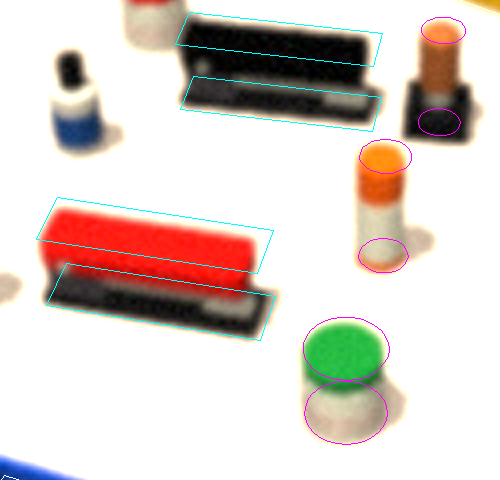

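View pics/ov_side_b.png

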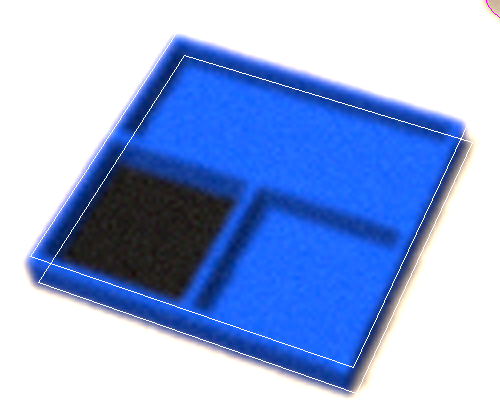

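View pics/ov_side_y.png

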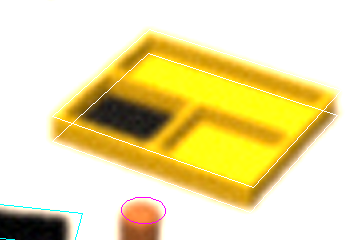

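```bash
cat > go.py <<'E'
import sys
from h import *; from plant import sensors
s=sensors.state();r=R.from_quat(np.roll(s["tool_rot"],-1));p=s["tool_pos"]
x,y,z,j=map(float,sys.argv[1:5])
c,sn=np.cos(j),np.sin(j)
yt=np.array([c,sn,0]);xt=np.array([0,0,-1.]);m=np.c_[xt,yt,np.cross(xt,yt)]
d=r.inv().apply(np.array([x,y,z])-p)/.025
a=np.degrees((r.inv()*R.from_matrix(m)).as_rotvec())/5
print("d",d.round(2),"a",a.round(2),"t",round(s["time"],2),"w",round(s["gripper_width"],3),"q6",round(s["joint_pos"][5],2))
E
python3 go.py .5726 -.1024 .15 -1.383
```

```text
d [  3.24 -13.96 -20.49] a [ 1.48 -0.    0.01] t 0.25 w 0.996 q6 -0.12
```

Emit:
{"name": "drive_tool", "arguments": {
  "series": [
    {"x":2.2,"y":-13.96,"z":-20.49,"ax":1.48},
    {"x":2.2,"y":-13.96,"z":-20.49,"ax":1.48},
    {"x":2.2,"y":-13.96,"z":-20.49,"ax":1.48},
    {"x":2.2,"y":-13.96,"z":-20.49,"ax":1.48},
    {"x":2.2,"y":-13.96,"z":-20.49,"ax":1.48}
  ],
  "hand": 0.7
}}

```text
schema error: expected keys x, y, z, ax, ay, az
```

```bash
python3 go.py .5726 -.1024 .15 -1.383
```

```text
d [  3.24 -13.96 -20.49] a [ 1.48 -0.    0.01] t 0.25 w 0.996 q6 -0.12
```

Emit:
{"name": "drive_tool", "arguments": {
  "series": [
    {"x":2.2,"y":-13.96,"z":-20.49,"ax":1.48,"ay":0,"az":0},
    {"x":2.2,"y":-13.96,"z":-20.49,"ax":1.48,"ay":0,"az":0},
    {"x":2.2,"y":-13.96,"z":-20.49,"ax":1.48,"ay":0,"az":0},
    {"x":2.2,"y":-13.96,"z":-20.49,"ax":1.48,"ay":0,"az":0},
    {"x":2.2,"y":-13.96,"z":-20.49,"ax":1.48,"ay":0,"az":0}
  ],
  "hand": 0.7
}}

```text
time: 0.67
tool_pos: [0.322, -0.4278, 0.2126]
tool_rot: [0.066, 0.704, 0.066, -0.704]
contact_force: [0.1, 0.1, -0.5]
gripper_width: 0.7
```

```bash
python3 go.py .5726 -.1024 .15 -1.383
```

```text
d [  2.51 -10.93 -12.27] a [-0.01 -0.   -0.  ] t 0.67 w 0.7 q6 0.32
```

Emit:
{"name": "drive_tool", "arguments": {
  "series": [
    {"x":1.5,"y":-10.93,"z":-12.27,"ax":0,"ay":0,"az":0},
    {"x":1.5,"y":-10.93,"z":-12.27,"ax":0,"ay":0,"az":0},
    {"x":1.5,"y":-10.93,"z":-12.27,"ax":0,"ay":0,"az":0},
    {"x":1.5,"y":-10.93,"z":-12.27,"ax":0,"ay":0,"az":0},
    {"x":1.5,"y":-10.93,"z":-12.27,"ax":0,"ay":0,"az":0}
  ]
}}

```text
time: 1.08
tool_pos: [0.4486, -0.2631, 0.1939]
tool_rot: [0.066, 0.704, 0.066, -0.704]
contact_force: [0.5, -0.4, -0.5]
gripper_width: 0.697
```

```bash
python3 go.py .5726 -.1024 .15 -1.383
```

```text
d [ 1.76 -5.39 -6.07] a [-0.   -0.   -0.01] t 1.08 w 0.697 q6 0.71
```

Emit:
{"name": "drive_tool", "arguments": {
  "series": [
    {"x":1.76,"y":-5.39,"z":-6.07,"ax":0,"ay":0,"az":0},
    {"x":1.76,"y":-5.39,"z":-6.07,"ax":0,"ay":0,"az":0},
    {"x":1.76,"y":-5.39,"z":-6.07,"ax":0,"ay":0,"az":0},
    {"x":1.76,"y":-5.39,"z":-6.07,"ax":0,"ay":0,"az":0},
    {"x":1.76,"y":-5.39,"z":-6.07,"ax":0,"ay":0,"az":0}
  ]
}}

```text
time: 1.5
tool_pos: [0.5726, -0.1022, 0.1496]
tool_rot: [0.066, 0.704, 0.066, -0.704]
contact_force: [-0.1, -0.1, 1.1]
gripper_width: 0.699
```

```bash
python3 go.py .5726 -.1024 .024 -1.383
```

```text
d [5.02 0.01 0.  ] a [ 0. -0. -0.] t 1.5 w 0.699 q6 1.08
```

Emit:
{"name": "drive_tool", "arguments": {
  "series": [
    {"x":1.5,"y":0,"z":0,"ax":0,"ay":0,"az":0},
    {"x":3,"y":0,"z":0,"ax":0,"ay":0,"az":0},
    {"x":4.2,"y":0,"z":0,"ax":0,"ay":0,"az":0},
    {"x":4.8,"y":0,"z":0,"ax":0,"ay":0,"az":0},
    {"x":5,"y":0,"z":0,"ax":0,"ay":0,"az":0}
  ]
}}

```text
time: 1.92
tool_pos: [0.5686, -0.1031, 0.0206]
tool_rot: [-0.065, -0.702, -0.067, 0.706]
contact_force: [-1.1, -0.0, -0.5]
gripper_width: 0.702
```

Emit:
{"name": "drive_tool", "arguments": {
  "series": [
    {"x":0,"y":0,"z":0,"ax":0,"ay":0,"az":0},
    {"x":0,"y":0,"z":0,"ax":0,"ay":0,"az":0},
    {"x":0,"y":0,"z":0,"ax":0,"ay":0,"az":0},
    {"x":0,"y":0,"z":0,"ax":0,"ay":0,"az":0},
    {"x":0,"y":0,"z":0,"ax":0,"ay":0,"az":0}
  ],
  "hand": 0.2
}}

```text
time: 2.33
tool_pos: [0.5727, -0.1047, 0.0266]
tool_rot: [0.067, 0.705, 0.066, -0.703]
contact_force: [0.4, -0.5, 0.8]
gripper_width: 0.387
```

Emit:
{"name": "drive_tool", "arguments": {
  "series": [
    {"x":0,"y":0,"z":0,"ax":0,"ay":0,"az":0},
    {"x":0,"y":0,"z":0,"ax":0,"ay":0,"az":0},
    {"x":0,"y":0,"z":0,"ax":0,"ay":0,"az":0}
  ]
}}

```text
time: 2.58
tool_pos: [0.5727, -0.1047, 0.0265]
tool_rot: [0.067, 0.705, 0.066, -0.703]
contact_force: [-2.0, 0.1, 6.7]
gripper_width: 0.389
```

Emit:
{"name": "drive_tool", "arguments": {
  "series": [
    {"x":-0.6,"y":0,"z":0,"ax":0,"ay":0,"az":0},
    {"x":-1.8,"y":0,"z":0,"ax":0,"ay":0,"az":0},
    {"x":-3.2,"y":0,"z":0,"ax":0,"ay":0,"az":0},
    {"x":-4.4,"y":0,"z":0,"ax":0,"ay":0,"az":0},
    {"x":-5,"y":0,"z":0,"ax":0,"ay":0,"az":0}
  ]
}}

```text
time: 3.0
tool_pos: [0.5733, -0.1047, 0.1542]
tool_rot: [0.067, 0.706, 0.066, -0.702]
contact_force: [0.8, -0.2, -2.0]
gripper_width: 0.385
```

```bash
python3 go.py .4842 -.3669 .15 -1.768; python3 -c "
from plant import cams;import cv2
f=cams.grab_frame('side');cv2.imwrite('pics/s1.png',f['img'])"
```

```text
d [0.17 9.64 5.46] a [ 4.41 -0.06 -0.02] t 3.0 w 0.385 q6 1.07
```

View pics/s1.png

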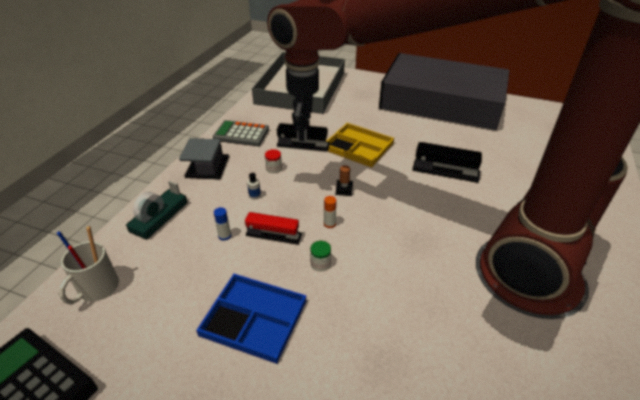

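The picture shows the small black stapler held level in the jaws at about (303,135), with the other items undisturbed.

Emit:
{"name": "drive_tool", "arguments": {
  "series": [
    {"x":0,"y":1.3,"z":0.7,"ax":1,"ay":0,"az":0},
    {"x":0,"y":2.7,"z":1.5,"ax":2,"ay":0,"az":0},
    {"x":0,"y":4.1,"z":2.3,"ax":3,"ay":0,"az":0},
    {"x":0,"y":5.5,"z":3.1,"ax":4,"ay":0,"az":0},
    {"x":0,"y":6.9,"z":3.9,"ax":4.4,"ay":0,"az":0}
  ]
}}

```text
time: 3.47
tool_pos: [0.5064, -0.2928, 0.148]
tool_rot: [0.071, -0.703, 0.07, 0.704]
contact_force: [0.5, -0.0, -2.1]
gripper_width: 0.391
```

```bash
python3 go.py .4842 -.3669 .15 -1.768
```

```text
d [-0.08  3.08  0.29] a [-0.02  0.02  0.01] t 3.47 w 0.391 q6 1.12
```

Emit:
{"name": "drive_tool", "arguments": {
  "series": [
    {"x":0,"y":1.2,"z":0.1,"ax":0,"ay":0,"az":0},
    {"x":0,"y":2.3,"z":0.2,"ax":0,"ay":0,"az":0},
    {"x":0,"y":2.9,"z":0.27,"ax":0,"ay":0,"az":0},
    {"x":0,"y":3.08,"z":0.29,"ax":0,"ay":0,"az":0},
    {"x":0,"y":3.08,"z":0.29,"ax":0,"ay":0,"az":0}
  ]
}}

```text
time: 3.88
tool_pos: [0.4854, -0.366, 0.1487]
tool_rot: [0.07, -0.703, 0.069, 0.704]
contact_force: [-0.9, -0.4, -2.0]
gripper_width: 0.388
```

```bash
python3 go.py .4842 -.3669 .031 -1.768; cat > lk.py <<'E'
import sys
from h import *; from est import *; from plant import cams
n,o,x0,x1,y0,y1,k=sys.argv[1:];x0,x1,y0,y1,k=map(int,(x0,x1,y0,y1,k))
im=cams.grab_frame(n)["img"][y0:y1,x0:x1];im=cv2.convertScaleAbs(cv2.resize(im,None,fx=k,fy=k,interpolation=cv2.INTER_CUBIC),alpha=1.7)
cv2.imwrite("pics/"+o,im)
E
python3 lk.py top t2.png 380 510 140 260 5
```

```text
d [4.71 0.05 0.03] a [-0.01  0.02  0.02] t 3.88 w 0.388 q6 1.0
```

View pics/t2.png

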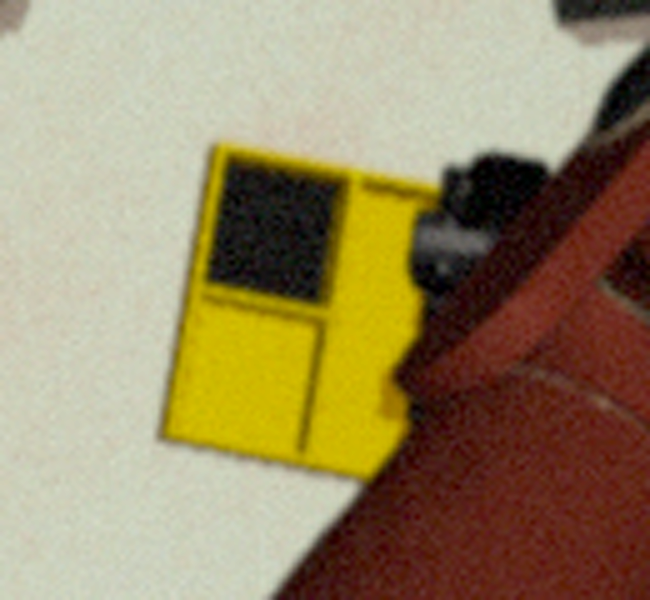

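The stapler is hidden under the arm at about (490,230), so I'll trust the numbers and descend, then check for contact.

Emit:
{"name": "drive_tool", "arguments": {
  "series": [
    {"x":1.2,"y":0.03,"z":0.03,"ax":0,"ay":0,"az":0},
    {"x":2.5,"y":0.05,"z":0.03,"ax":0,"ay":0,"az":0},
    {"x":3.6,"y":0.05,"z":0.03,"ax":0,"ay":0,"az":0},
    {"x":4.3,"y":0.05,"z":0.03,"ax":0,"ay":0,"az":0},
    {"x":4.6,"y":0.05,"z":0.03,"ax":0,"ay":0,"az":0}
  ]
}}

```text
time: 4.35
tool_pos: [0.4836, -0.3631, 0.0308]
tool_rot: [0.07, -0.702, 0.067, 0.706]
contact_force: [-4.2, 3.1, 4.0]
gripper_width: 0.39
```

Emit:
{"name": "drive_tool", "arguments": {
  "series": [
    {"x":0.06,"y":0,"z":0,"ax":0,"ay":0,"az":0},
    {"x":0.12,"y":0,"z":0,"ax":0,"ay":0,"az":0},
    {"x":0.12,"y":0,"z":0,"ax":0,"ay":0,"az":0}
  ]
}}

```text
time: 4.6
tool_pos: [0.4861, -0.3672, 0.0333]
tool_rot: [-0.068, 0.704, -0.069, -0.703]
contact_force: [0.7, 0.8, -2.1]
gripper_width: 0.384
```

Emit:
{"name": "drive_tool", "arguments": {
  "series": [
    {"x":0.05,"y":0,"z":0,"ax":0,"ay":0,"az":0},
    {"x":0.1,"y":0,"z":0,"ax":0,"ay":0,"az":0},
    {"x":0.1,"y":0,"z":0,"ax":0,"ay":0,"az":0}
  ]
}}

```text
time: 4.85
tool_pos: [0.4856, -0.3677, 0.0305]
tool_rot: [-0.069, 0.704, -0.07, -0.703]
contact_force: [0.3, 0.5, -1.4]
gripper_width: 0.383
```

```bash
python3 go.py .4842 -.3669 .0305 -1.768;python3 lk.py side s3.png 290 450 80 200 5
```

```text
d [-0.   -0.02  0.06] a [ 0.01 -0.02 -0.01] t 4.85 w 0.383 q6 1.0
```

View pics/s3.png

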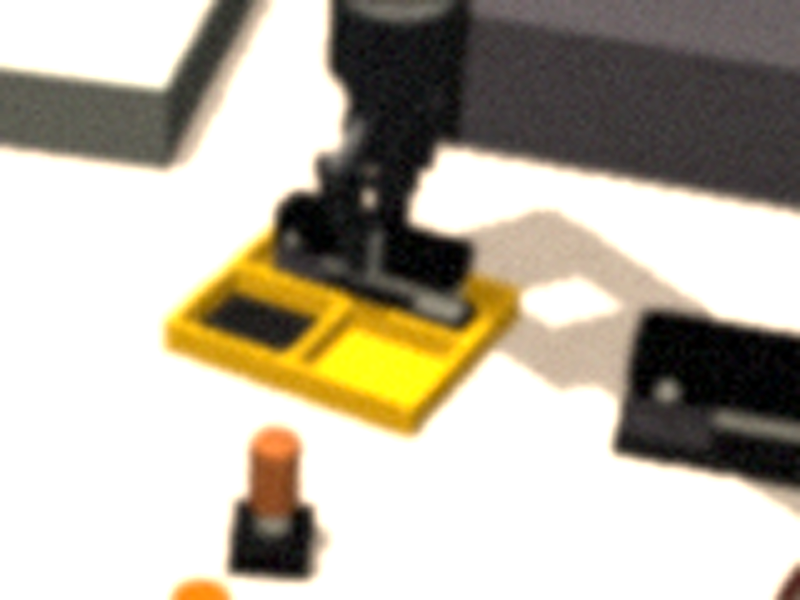

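The black stapler lies along the long bay, base inside the walls at about (370,280). I'll lower it the last 1–2 mm and release.

Emit:
{"name": "drive_tool", "arguments": {
  "series": [
    {"x":0.06,"y":0,"z":0,"ax":0,"ay":0,"az":0},
    {"x":0.06,"y":0,"z":0,"ax":0,"ay":0,"az":0}
  ]
}}

```text
time: 5.07
tool_pos: [0.4856, -0.3677, 0.0305]
tool_rot: [-0.069, 0.704, -0.07, -0.703]
contact_force: [-4.3, 3.4, 10.3]
gripper_width: 0.387
```

Emit:
{"name": "drive_tool", "arguments": {
  "series": [
    {"x":0,"y":0,"z":0,"ax":0,"ay":0,"az":0},
    {"x":0,"y":0,"z":0,"ax":0,"ay":0,"az":0},
    {"x":0,"y":0,"z":0,"ax":0,"ay":0,"az":0},
    {"x":0,"y":0,"z":0,"ax":0,"ay":0,"az":0}
  ],
  "hand": 0.65
}}

```text
time: 5.4
tool_pos: [0.4848, -0.3671, 0.0278]
tool_rot: [0.069, -0.704, 0.069, 0.704]
contact_force: [0.6, 0.4, 0.7]
gripper_width: 0.647
```

Emit:
{"name": "drive_tool", "arguments": {
  "series": [
    {"x":-0.6,"y":0,"z":0,"ax":0,"ay":0,"az":0},
    {"x":-1.8,"y":0,"z":0,"ax":0,"ay":0,"az":0},
    {"x":-3.2,"y":0,"z":0,"ax":0,"ay":0,"az":0},
    {"x":-4.4,"y":0,"z":0,"ax":0,"ay":0,"az":0},
    {"x":-5,"y":0,"z":0,"ax":0,"ay":0,"az":0}
  ]
}}

```text
time: 5.82
tool_pos: [0.4864, -0.3686, 0.1578]
tool_rot: [-0.068, 0.705, -0.071, -0.702]
contact_force: [-0.4, -0.6, 0.2]
gripper_width: 0.647
```

```bash
python3 go.py .467 -.1211 .155 -1.571
```

```text
d [ 0.06 -9.56  2.69] a [-2.25 -0.06 -0.05] t 5.82 w 0.647 q6 1.0
```

Emit:
{"name": "drive_tool", "arguments": {
  "series": [
    {"x":0,"y":-1.6,"z":0.45,"ax":-0.6,"ay":0,"az":0},
    {"x":0,"y":-3.2,"z":0.9,"ax":-1.2,"ay":0,"az":0},
    {"x":0,"y":-4.8,"z":1.35,"ax":-1.8,"ay":0,"az":0},
    {"x":0,"y":-6.4,"z":1.8,"ax":-2.25,"ay":-0.06,"az":-0.05},
    {"x":0.06,"y":-8,"z":2.25,"ax":-2.25,"ay":-0.06,"az":-0.05}
  ]
}}

```text
time: 6.23
tool_pos: [0.4684, -0.1585, 0.1516]
tool_rot: [0.002, -0.706, -0.002, 0.709]
contact_force: [1.6, 1.1, 0.5]
gripper_width: 0.645
```

```bash
python3 go.py .467 -.1211 .155 -1.571; python3 lk.py top t3.png 390 500 150 250 6
```

```text
d [-0.13 -1.5   0.06] a [0.01 0.05 0.05] t 6.23 w 0.645 q6 1.09
```

View pics/t3.png

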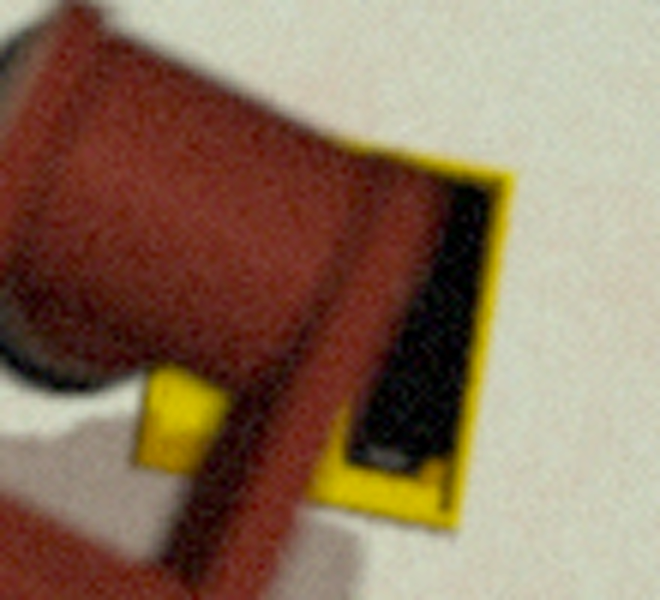

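The black stapler sits in the yellow tray's bay at about (430,330), parallel to the walls. On to the stamp.

Emit:
{"name": "drive_tool", "arguments": {
  "series": [
    {"x":0,"y":-0.9,"z":0.04,"ax":0,"ay":0,"az":0},
    {"x":0,"y":-1.4,"z":0.06,"ax":0,"ay":0,"az":0},
    {"x":0,"y":-1.5,"z":0.06,"ax":0,"ay":0,"az":0},
    {"x":0,"y":-1.5,"z":0.06,"ax":0,"ay":0,"az":0}
  ]
}}

```text
time: 6.62
tool_pos: [0.4674, -0.1223, 0.1516]
tool_rot: [0.001, -0.705, -0.002, 0.709]
contact_force: [0.2, 0.0, -0.3]
gripper_width: 0.65
```

```bash
python3 go.py .467 -.1211 .038 -1.571
```

```text
d [ 4.55 -0.03 -0.01] a [0.02 0.05 0.05] t 6.62 w 0.65 q6 1.16
```

Emit:
{"name": "drive_tool", "arguments": {
  "series": [
    {"x":1.2,"y":-0.03,"z":0,"ax":0,"ay":0.05,"az":0.05},
    {"x":2.5,"y":-0.03,"z":0,"ax":0,"ay":0.05,"az":0.05},
    {"x":3.6,"y":-0.03,"z":0,"ax":0,"ay":0.05,"az":0.05},
    {"x":4.3,"y":-0.03,"z":0,"ax":0,"ay":0.05,"az":0.05},
    {"x":4.55,"y":-0.03,"z":0,"ax":0,"ay":0.05,"az":0.05}
  ]
}}

```text
time: 7.03
tool_pos: [0.4643, -0.1214, 0.0343]
tool_rot: [0.001, -0.705, -0.0, 0.709]
contact_force: [-1.5, -0.5, 0.6]
gripper_width: 0.651
```

Emit:
{"name": "drive_tool", "arguments": {
  "series": [
    {"x":0,"y":0,"z":0,"ax":0,"ay":0,"az":0},
    {"x":0,"y":0,"z":0,"ax":0,"ay":0,"az":0},
    {"x":0,"y":0,"z":0,"ax":0,"ay":0,"az":0},
    {"x":0,"y":0,"z":0,"ax":0,"ay":0,"az":0},
    {"x":0,"y":0,"z":0,"ax":0,"ay":0,"az":0}
  ],
  "hand": 0.15
}}

```text
time: 7.45
tool_pos: [0.4677, -0.1217, 0.0393]
tool_rot: [0.0, 0.708, -0.0, -0.706]
contact_force: [-0.3, 0.0, -0.4]
gripper_width: 0.315
```

Emit:
{"name": "drive_tool", "arguments": {
  "series": [
    {"x":0,"y":0,"z":0,"ax":0,"ay":0,"az":0},
    {"x":0,"y":0,"z":0,"ax":0,"ay":0,"az":0}
  ]
}}

```text
time: 7.62
tool_pos: [0.4676, -0.1216, 0.0392]
tool_rot: [0.0, 0.708, -0.0, -0.707]
contact_force: [-0.3, 0.4, 3.3]
gripper_width: 0.313
```

Emit:
{"name": "drive_tool", "arguments": {
  "series": [
    {"x":-0.6,"y":0,"z":0,"ax":0,"ay":0,"az":0},
    {"x":-1.8,"y":0,"z":0,"ax":0,"ay":0,"az":0},
    {"x":-3.2,"y":0,"z":0,"ax":0,"ay":0,"az":0},
    {"x":-4.4,"y":0,"z":0,"ax":0,"ay":0,"az":0},
    {"x":-4.8,"y":0,"z":0,"ax":0,"ay":0,"az":0}
  ]
}}

```text
time: 8.03
tool_pos: [0.4693, -0.1221, 0.1634]
tool_rot: [0.001, 0.71, -0.001, -0.704]
contact_force: [1.5, -0.2, -0.3]
gripper_width: 0.309
```

```bash
python3 go.py .5371 -.3061 .155 -2.02;  python3 lk.py side s4.png 260 420 70 190 5
```

```text
d [ 0.38  7.36 -2.71] a [ 5.15 -0.09 -0.01] t 8.03 w 0.309 q6 1.16
```

View pics/s4.png

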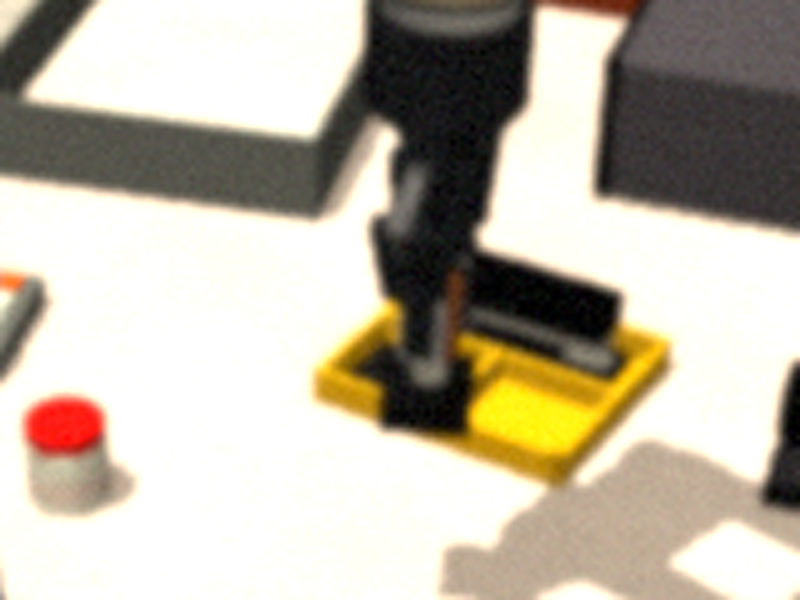

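The stamp hangs upright in the jaws at about (430,390), and behind it the stapler is seated in the bay.

Emit:
{"name": "drive_tool", "arguments": {
  "series": [
    {"x":0,"y":1.2,"z":-0.4,"ax":1,"ay":0,"az":0},
    {"x":0.2,"y":2.7,"z":-1,"ax":2.2,"ay":0,"az":0},
    {"x":0.3,"y":4.2,"z":-1.55,"ax":3.4,"ay":0,"az":0},
    {"x":0.38,"y":5.7,"z":-2.1,"ax":4.5,"ay":0,"az":0},
    {"x":0.38,"y":6.9,"z":-2.54,"ax":5.15,"ay":0,"az":0}
  ]
}}

```text
time: 8.5
tool_pos: [0.5296, -0.2953, 0.145]
tool_rot: [0.16, -0.688, 0.159, 0.69]
contact_force: [-0.7, -0.3, -0.6]
gripper_width: 0.314
```

```bash
python3 go.py .5371 -.3061 .155 -2.02
```

```text
d [-0.4   0.26 -0.46] a [-0.06  0.05  0.01] t 8.5 w 0.314 q6 1.39
```

Emit:
{"name": "drive_tool", "arguments": {
  "series": [
    {"x":0,"y":0.2,"z":-0.35,"ax":0,"ay":0,"az":0},
    {"x":0,"y":0.26,"z":-0.46,"ax":0,"ay":0,"az":0},
    {"x":0,"y":0.26,"z":-0.46,"ax":0,"ay":0,"az":0}
  ]
}}

```text
time: 8.75
tool_pos: [0.5372, -0.3041, 0.1463]
tool_rot: [0.158, -0.688, 0.157, 0.691]
contact_force: [-0.2, 0.2, -0.7]
gripper_width: 0.312
```

```bash
python3 go.py .5371 -.3061 .0432 -2.02
```

```text
d [ 4.12  0.08 -0.05] a [-0.    0.04  0.01] t 8.75 w 0.312 q6 1.38
```

Emit:
{"name": "drive_tool", "arguments": {
  "series": [
    {"x":1.1,"y":0.05,"z":-0.05,"ax":0,"ay":0,"az":0},
    {"x":2.3,"y":0.08,"z":-0.05,"ax":0,"ay":0,"az":0},
    {"x":3.3,"y":0.08,"z":-0.05,"ax":0,"ay":0,"az":0},
    {"x":3.8,"y":0.08,"z":-0.05,"ax":0,"ay":0,"az":0},
    {"x":4.0,"y":0.08,"z":-0.05,"ax":0,"ay":0,"az":0}
  ]
}}

```text
time: 9.17
tool_pos: [0.5358, -0.3039, 0.0447]
tool_rot: [0.158, -0.687, 0.156, 0.692]
contact_force: [-0.5, -0.1, -1.4]
gripper_width: 0.312
```

Emit:
{"name": "drive_tool", "arguments": {
  "series": [
    {"x":0,"y":0,"z":0,"ax":0,"ay":0,"az":0},
    {"x":0.06,"y":0,"z":0,"ax":0,"ay":0,"az":0},
    {"x":0.1,"y":0,"z":0,"ax":0,"ay":0,"az":0},
    {"x":0.1,"y":0,"z":0,"ax":0,"ay":0,"az":0}
  ]
}}

```text
time: 9.5
tool_pos: [0.5391, -0.3075, 0.0476]
tool_rot: [-0.157, 0.69, -0.158, -0.689]
contact_force: [-0.1, -0.4, -1.0]
gripper_width: 0.311
```

```bash
python3 go.py .5371 -.3061 .0432 -2.02
```

```text
d [ 0.17 -0.01  0.09] a [-0.   -0.03 -0.  ] t 9.5 w 0.311 q6 1.38
```

Emit:
{"name": "drive_tool", "arguments": {
  "series": [
    {"x":0.08,"y":0,"z":0,"ax":0,"ay":0,"az":0},
    {"x":0.16,"y":0,"z":0,"ax":0,"ay":0,"az":0},
    {"x":0.2,"y":0,"z":0,"ax":0,"ay":0,"az":0},
    {"x":0.2,"y":0,"z":0,"ax":0,"ay":0,"az":0}
  ]
}}

```text
time: 9.83
tool_pos: [0.5389, -0.3074, 0.0432]
tool_rot: [-0.158, 0.69, -0.158, -0.689]
contact_force: [-2.9, 3.0, 7.3]
gripper_width: 0.312
```

Emit:
{"name": "drive_tool", "arguments": {
  "series": [
    {"x":0,"y":0,"z":0,"ax":0,"ay":0,"az":0},
    {"x":0,"y":0,"z":0,"ax":0,"ay":0,"az":0},
    {"x":0,"y":0,"z":0,"ax":0,"ay":0,"az":0}
  ]
}}

```text
time: 10.08
tool_pos: [0.5389, -0.3075, 0.0432]
tool_rot: [-0.157, 0.69, -0.158, -0.689]
contact_force: [-3.0, 1.8, 8.5]
gripper_width: 0.31
```

Contact at the expected height (7–8 N). Release and lift.

Emit:
{"name": "drive_tool", "arguments": {
  "series": [
    {"x":0,"y":0,"z":0,"ax":0,"ay":0,"az":0},
    {"x":0,"y":0,"z":0,"ax":0,"ay":0,"az":0},
    {"x":0,"y":0,"z":0,"ax":0,"ay":0,"az":0},
    {"x":0,"y":0,"z":0,"ax":0,"ay":0,"az":0}
  ],
  "hand": 0.55
}}

```text
time: 10.42
tool_pos: [0.5379, -0.3068, 0.0405]
tool_rot: [0.158, -0.689, 0.157, 0.69]
contact_force: [0.1, 0.2, 0.3]
gripper_width: 0.55
```

Emit:
{"name": "drive_tool", "arguments": {
  "series": [
    {"x":-0.6,"y":0,"z":0,"ax":0,"ay":0,"az":0},
    {"x":-1.8,"y":0,"z":0,"ax":0,"ay":0,"az":0},
    {"x":-3.2,"y":0,"z":0,"ax":0,"ay":0,"az":0},
    {"x":-4.4,"y":0,"z":0,"ax":0,"ay":0,"az":0},
    {"x":-4.6,"y":0,"z":0,"ax":0,"ay":0,"az":0}
  ]
}}

```text
time: 10.83
tool_pos: [0.541, -0.309, 0.1629]
tool_rot: [-0.156, 0.693, -0.159, -0.686]
contact_force: [0.3, 0.0, 1.5]
gripper_width: 0.548
```

```bash
python3 go.py .4592 .011 .155 -1.571
```

```text
d [  0.21 -10.11   8.51] a [-5.15 -0.11 -0.05] t 10.83 w 0.548 q6 1.38
```

Emit:
{"name": "drive_tool", "arguments": {
  "series": [
    {"x":0,"y":-1,"z":0.84,"ax":-1,"ay":0,"az":0},
    {"x":0,"y":-2.2,"z":1.85,"ax":-2.2,"ay":0,"az":0},
    {"x":0,"y":-3.4,"z":2.86,"ax":-3.4,"ay":0,"az":0},
    {"x":0,"y":-4.6,"z":3.87,"ax":-4.5,"ay":0,"az":0},
    {"x":0,"y":-5.8,"z":4.88,"ax":-5.15,"ay":0,"az":0}
  ]
}}

```text
time: 11.25
tool_pos: [0.4901, -0.1217, 0.155]
tool_rot: [-0.001, -0.707, -0.002, 0.708]
contact_force: [0.4, 0.3, 1.0]
gripper_width: 0.548
```

```bash
python3 go.py .4592 .011 .155 -1.571
```

```text
d [ 0.01 -5.31  1.22] a [0.04 0.01 0.01] t 11.25 w 0.548 q6 1.18
```

Emit:
{"name": "drive_tool", "arguments": {
  "series": [
    {"x":0,"y":-1.4,"z":0.3,"ax":0,"ay":0,"az":0},
    {"x":0,"y":-2.9,"z":0.65,"ax":0,"ay":0,"az":0},
    {"x":0,"y":-4.3,"z":1,"ax":0,"ay":0,"az":0},
    {"x":0,"y":-5.1,"z":1.2,"ax":0,"ay":0,"az":0},
    {"x":0,"y":-5.31,"z":1.22,"ax":0,"ay":0,"az":0}
  ]
}}

```text
time: 11.67
tool_pos: [0.4593, 0.0122, 0.1551]
tool_rot: [-0.001, -0.707, -0.002, 0.708]
contact_force: [0.5, 0.0, -0.0]
gripper_width: 0.548
```

Emit:
{"name": "drive_tool", "arguments": {
  "series": [
    {"x":0,"y":0,"z":0,"ax":0,"ay":0,"az":0}
  ]
}}

```text
time: 11.75
tool_pos: [0.4603, 0.0105, 0.1554]
tool_rot: [-0.001, -0.707, -0.001, 0.707]
contact_force: [-0.6, -0.6, 1.4]
gripper_width: 0.55
```

```bash
python3 go.py .4592 .011 .040 -1.571;  python3 lk.py top t4.png 390 500 150 250 6;python3 lk.py side s5.png 200 420 100 270 3
```

```text
d [ 4.62 -0.02  0.04] a [0.03 0.01 0.  ] t 11.75 w 0.55 q6 1.43
```

View pics/t4.png

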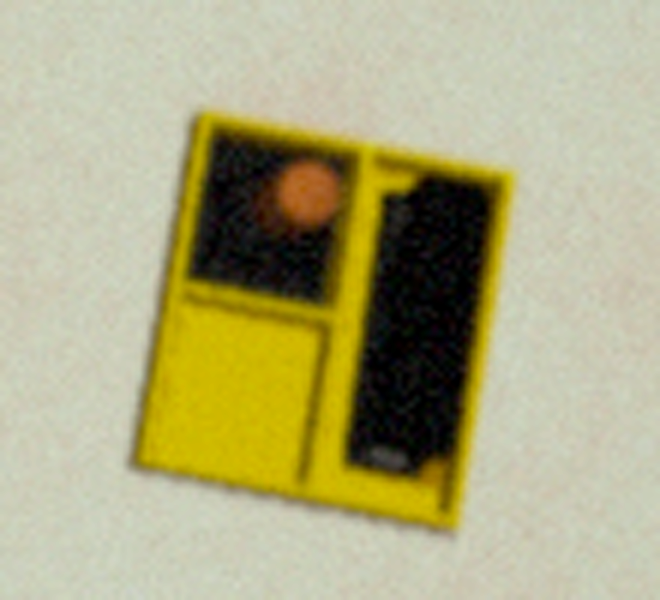

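View pics/s5.png

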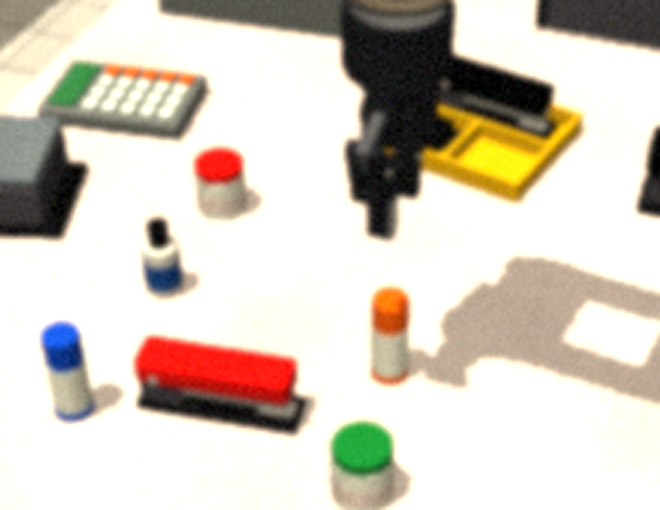

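The yellow tray is done: stamp at about (306,193) in the mat cell, stapler at about (425,320) in the bay. Next is the glue stick.

Emit:
{"name": "drive_tool", "arguments": {
  "series": [
    {"x":1.2,"y":0,"z":0.03,"ax":0,"ay":0,"az":0},
    {"x":2.5,"y":0,"z":0.03,"ax":0,"ay":0,"az":0},
    {"x":3.7,"y":0,"z":0.03,"ax":0,"ay":0,"az":0},
    {"x":4.4,"y":0,"z":0.03,"ax":0,"ay":0,"az":0},
    {"x":4.6,"y":0,"z":0.03,"ax":0,"ay":0,"az":0}
  ]
}}

```text
time: 12.27
tool_pos: [0.4572, 0.0084, 0.0369]
tool_rot: [0.001, -0.704, 0.0, 0.71]
contact_force: [-0.2, -0.3, -0.5]
gripper_width: 0.55
```

Emit:
{"name": "drive_tool", "arguments": {
  "series": [
    {"x":0,"y":0,"z":0,"ax":0,"ay":0,"az":0},
    {"x":0,"y":0,"z":0,"ax":0,"ay":0,"az":0},
    {"x":0,"y":0,"z":0,"ax":0,"ay":0,"az":0},
    {"x":0,"y":0,"z":0,"ax":0,"ay":0,"az":0},
    {"x":0,"y":0,"z":0,"ax":0,"ay":0,"az":0}
  ],
  "hand": 0.2
}}

```text
time: 12.68
tool_pos: [0.461, 0.0092, 0.0424]
tool_rot: [-0.0, 0.708, 0.0, -0.706]
contact_force: [0.6, 0.2, -0.3]
gripper_width: 0.338
```

Emit:
{"name": "drive_tool", "arguments": {
  "series": [
    {"x":0,"y":0,"z":0,"ax":0,"ay":0,"az":0},
    {"x":0,"y":0,"z":0,"ax":0,"ay":0,"az":0}
  ]
}}

```text
time: 12.85
tool_pos: [0.4603, 0.0095, 0.0416]
tool_rot: [-0.0, 0.707, 0.0, -0.707]
contact_force: [0.5, 0.2, -0.6]
gripper_width: 0.337
```

Emit:
{"name": "drive_tool", "arguments": {
  "series": [
    {"x":-0.6,"y":0,"z":0,"ax":0,"ay":0,"az":0},
    {"x":-1.8,"y":0,"z":0,"ax":0,"ay":0,"az":0},
    {"x":-3.2,"y":0,"z":0,"ax":0,"ay":0,"az":0},
    {"x":-4.4,"y":0,"z":0,"ax":0,"ay":0,"az":0},
    {"x":-4.9,"y":0,"z":0,"ax":0,"ay":0,"az":0}
  ]
}}

```text
time: 13.27
tool_pos: [0.4623, 0.0092, 0.1687]
tool_rot: [0.0, 0.71, -0.0, -0.704]
contact_force: [1.7, -0.3, -0.6]
gripper_width: 0.335
```

```bash
python3 go.py .5475 .3457 .165 -1.557
```

```text
d [  0.16 -13.46  -3.41] a [-0.15 -0.09 -0.01] t 13.27 w 0.335 q6 1.43
```

Emit:
{"name": "drive_tool", "arguments": {
  "series": [
    {"x":0,"y":-1.2,"z":-0.3,"ax":0,"ay":0,"az":0},
    {"x":0,"y":-2.7,"z":-0.7,"ax":0,"ay":0,"az":0},
    {"x":0,"y":-4.3,"z":-1.1,"ax":0,"ay":0,"az":0},
    {"x":0,"y":-5.9,"z":-1.5,"ax":0,"ay":0,"az":0},
    {"x":0,"y":-7.5,"z":-1.9,"ax":-0.1,"ay":0,"az":0}
  ]
}}

```text
time: 13.68
tool_pos: [0.5072, 0.1988, 0.1627]
tool_rot: [-0.003, -0.707, -0.003, 0.707]
contact_force: [1.2, -0.8, -0.7]
gripper_width: 0.338
```

```bash
python3 go.py .5475 .3457 .165 -1.557
```

```text
d [-0.09 -5.86 -1.67] a [-0.06  0.01  0.  ] t 13.68 w 0.338 q6 1.8
```

Emit:
{"name": "drive_tool", "arguments": {
  "series": [
    {"x":0,"y":-1.5,"z":-0.4,"ax":0,"ay":0,"az":0},
    {"x":0,"y":-3.1,"z":-0.85,"ax":0,"ay":0,"az":0},
    {"x":0,"y":-4.6,"z":-1.3,"ax":0,"ay":0,"az":0},
    {"x":0,"y":-5.6,"z":-1.6,"ax":0,"ay":0,"az":0},
    {"x":0,"y":-5.86,"z":-1.67,"ax":0,"ay":0,"az":0}
  ]
}}

```text
time: 14.1
tool_pos: [0.5477, 0.3474, 0.1622]
tool_rot: [-0.004, -0.707, -0.005, 0.708]
contact_force: [0.5, -0.7, -0.9]
gripper_width: 0.338
```

Emit:
{"name": "drive_tool", "arguments": {
  "series": [
    {"x":0,"y":0,"z":0,"ax":0,"ay":0,"az":0}
  ]
}}

```text
time: 14.18
tool_pos: [0.5475, 0.3452, 0.1622]
tool_rot: [-0.004, -0.706, -0.004, 0.708]
contact_force: [-0.7, 0.5, -1.0]
gripper_width: 0.336
```

```bash
python3 go.py .5475 .3457 .0456 -1.557
```

```text
d [ 4.67 -0.02 -0.01] a [-0.03  0.02 -0.  ] t 14.18 w 0.336 q6 2.01
```

Emit:
{"name": "drive_tool", "arguments": {
  "series": [
    {"x":1.2,"y":0,"z":0,"ax":0,"ay":0,"az":0},
    {"x":2.5,"y":0,"z":0,"ax":0,"ay":0,"az":0},
    {"x":3.6,"y":0,"z":0,"ax":0,"ay":0,"az":0},
    {"x":4.3,"y":0,"z":0,"ax":0,"ay":0,"az":0},
    {"x":4.5,"y":0,"z":0,"ax":0,"ay":0,"az":0}
  ]
}}

```text
time: 14.6
tool_pos: [0.5445, 0.3407, 0.0459]
tool_rot: [-0.004, -0.704, -0.001, 0.71]
contact_force: [-0.2, 0.2, -1.8]
gripper_width: 0.337
```

Emit:
{"name": "drive_tool", "arguments": {
  "series": [
    {"x":0,"y":0,"z":0,"ax":0,"ay":0,"az":0},
    {"x":0,"y":0,"z":0,"ax":0,"ay":0,"az":0},
    {"x":0,"y":0,"z":0,"ax":0,"ay":0,"az":0}
  ]
}}

```text
time: 14.85
tool_pos: [0.5493, 0.344, 0.0534]
tool_rot: [0.002, 0.708, 0.004, -0.706]
contact_force: [-0.4, -0.2, 0.1]
gripper_width: 0.332
```

```bash
python3 go.py .5475 .3457 .0456 -1.557
```

```text
d [ 0.31 -0.07  0.07] a [-0.06 -0.03  0.02] t 14.85 w 0.332 q6 2.01
```

Emit:
{"name": "drive_tool", "arguments": {
  "series": [
    {"x":0.1,"y":0,"z":0,"ax":0,"ay":0,"az":0},
    {"x":0.2,"y":0,"z":0,"ax":0,"ay":0,"az":0},
    {"x":0.28,"y":0,"z":0,"ax":0,"ay":0,"az":0},
    {"x":0.28,"y":0,"z":0,"ax":0,"ay":0,"az":0},
    {"x":0.28,"y":0,"z":0,"ax":0,"ay":0,"az":0}
  ]
}}

```text
time: 15.27
tool_pos: [0.5481, 0.344, 0.0445]
tool_rot: [0.003, 0.707, 0.003, -0.707]
contact_force: [-0.1, -0.7, 0.4]
gripper_width: 0.333
```

Emit:
{"name": "drive_tool", "arguments": {
  "series": [
    {"x":0.05,"y":0,"z":0,"ax":0,"ay":0,"az":0},
    {"x":0.05,"y":0,"z":0,"ax":0,"ay":0,"az":0},
    {"x":0.05,"y":0,"z":0,"ax":0,"ay":0,"az":0}
  ]
}}

```text
time: 15.52
tool_pos: [0.5483, 0.3441, 0.0444]
tool_rot: [0.003, 0.707, 0.003, -0.707]
contact_force: [-2.2, -2.0, 6.4]
gripper_width: 0.34
```

Floor contact at 6 N; release.

Emit:
{"name": "drive_tool", "arguments": {
  "series": [
    {"x":0,"y":0,"z":0,"ax":0,"ay":0,"az":0},
    {"x":0,"y":0,"z":0,"ax":0,"ay":0,"az":0},
    {"x":0,"y":0,"z":0,"ax":0,"ay":0,"az":0},
    {"x":0,"y":0,"z":0,"ax":0,"ay":0,"az":0}
  ],
  "hand": 0.55
}}

```text
time: 15.85
tool_pos: [0.5476, 0.3437, 0.0424]
tool_rot: [-0.003, -0.707, -0.003, 0.707]
contact_force: [0.1, -0.0, 0.1]
gripper_width: 0.548
```

Emit:
{"name": "drive_tool", "arguments": {
  "series": [
    {"x":-0.6,"y":0,"z":0,"ax":0,"ay":0,"az":0},
    {"x":-1.8,"y":0,"z":0,"ax":0,"ay":0,"az":0},
    {"x":-3.2,"y":0,"z":0,"ax":0,"ay":0,"az":0},
    {"x":-4.4,"y":0,"z":0,"ax":0,"ay":0,"az":0},
    {"x":-4.8,"y":0,"z":0,"ax":0,"ay":0,"az":0}
  ]
}}

```text
time: 16.27
tool_pos: [0.5507, 0.3452, 0.1706]
tool_rot: [0.001, 0.71, 0.005, -0.704]
contact_force: [0.1, 0.9, 1.6]
gripper_width: 0.55
```

```bash
python3 go.py .4365 .1355 .155 -1.571
```

```text
d [0.54 8.35 4.65] a [ 0.1  -0.1   0.06] t 16.27 w 0.55 q6 2.01
```

Emit:
{"name": "drive_tool", "arguments": {
  "series": [
    {"x":0,"y":1.2,"z":0.67,"ax":0.1,"ay":-0.05,"az":0.03},
    {"x":0.1,"y":2.5,"z":1.4,"ax":0.1,"ay":-0.05,"az":0.03},
    {"x":0.2,"y":3.8,"z":2.1,"ax":0.1,"ay":-0.05,"az":0.03},
    {"x":0.3,"y":5.1,"z":2.8,"ax":0.1,"ay":-0.05,"az":0.03},
    {"x":0.3,"y":6.4,"z":3.55,"ax":0.1,"ay":-0.05,"az":0.03}
  ],
  "hand": 0.75
}}

```text
time: 16.68
tool_pos: [0.4591, 0.1817, 0.1546]
tool_rot: [-0.001, -0.705, 0.001, 0.709]
contact_force: [0.4, -2.2, 0.5]
gripper_width: 0.747
```

```bash
python3 go.py .4365 .1355 .155 -1.571
```

```text
d [-0.01  1.85  0.9 ] a [ 0.01  0.07 -0.03] t 16.68 w 0.747 q6 1.8
```

Emit:
{"name": "drive_tool", "arguments": {
  "series": [
    {"x":0,"y":1.1,"z":0.55,"ax":0,"ay":0,"az":0},
    {"x":0,"y":1.75,"z":0.85,"ax":0,"ay":0,"az":0},
    {"x":0,"y":1.85,"z":0.9,"ax":0,"ay":0,"az":0},
    {"x":0,"y":1.85,"z":0.9,"ax":0,"ay":0,"az":0}
  ]
}}

```text
time: 17.02
tool_pos: [0.4379, 0.1363, 0.1557]
tool_rot: [0.0, -0.706, 0.001, 0.709]
contact_force: [-0.4, -0.5, -0.4]
gripper_width: 0.751
```

```bash
python3 go.py .4365 .1355 .022 -1.571;  python3 lk.py top t5.png 170 300 150 250 6;
```

```text
d [5.35 0.02 0.03] a [-0.02  0.05 -0.02] t 17.02 w 0.751 q6 1.71
```

View pics/t5.png

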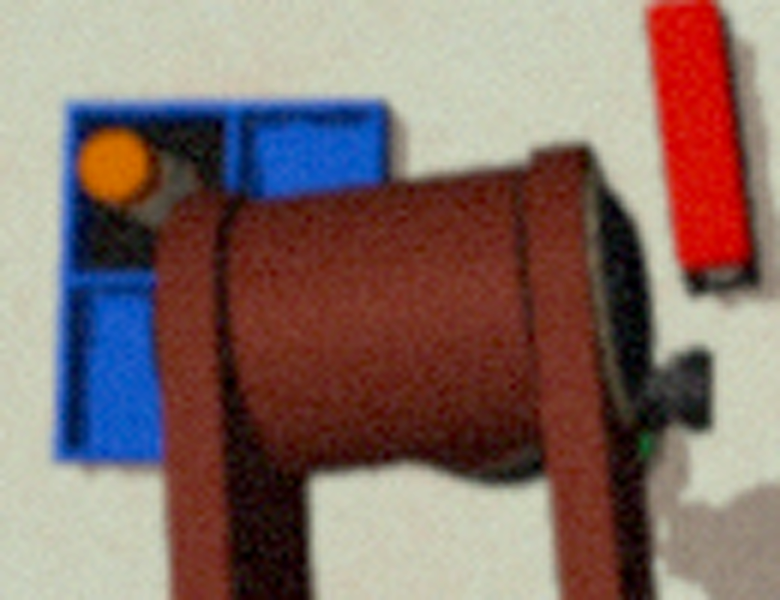

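The orange-capped glue stick stands in the mat cell at about (118,165). The tub is below the gripper, so I'll descend.

Emit:
{"name": "drive_tool", "arguments": {
  "series": [
    {"x":1.4,"y":0,"z":0.03,"ax":0,"ay":0.05,"az":0},
    {"x":2.9,"y":0,"z":0.03,"ax":0,"ay":0.05,"az":0},
    {"x":4.2,"y":0,"z":0.03,"ax":0,"ay":0.05,"az":0},
    {"x":4.9,"y":0,"z":0.03,"ax":0,"ay":0.05,"az":0},
    {"x":5.15,"y":0,"z":0.03,"ax":0,"ay":0.05,"az":0}
  ]
}}

```text
time: 17.48
tool_pos: [0.4341, 0.1371, 0.0229]
tool_rot: [-0.001, -0.704, 0.001, 0.71]
contact_force: [-0.1, -0.5, -0.3]
gripper_width: 0.749
```

Emit:
{"name": "drive_tool", "arguments": {
  "series": [
    {"x":0.1,"y":0,"z":0,"ax":0,"ay":0,"az":0},
    {"x":0.15,"y":0,"z":0,"ax":0,"ay":0,"az":0},
    {"x":0.15,"y":0,"z":0,"ax":0,"ay":0,"az":0}
  ]
}}

```text
time: 17.73
tool_pos: [0.4382, 0.1371, 0.0245]
tool_rot: [0.001, 0.708, -0.0, -0.706]
contact_force: [0.3, -0.7, 0.2]
gripper_width: 0.749
```

```bash
python3 go.py .4365 .1355 .022 -1.571; python3 lk.py side s6.png 250 390 180 280 5
```

```text
d [0.1  0.06 0.07] a [ 0.01 -0.02 -0.02] t 17.73 w 0.749 q6 1.71
```

View pics/s6.png

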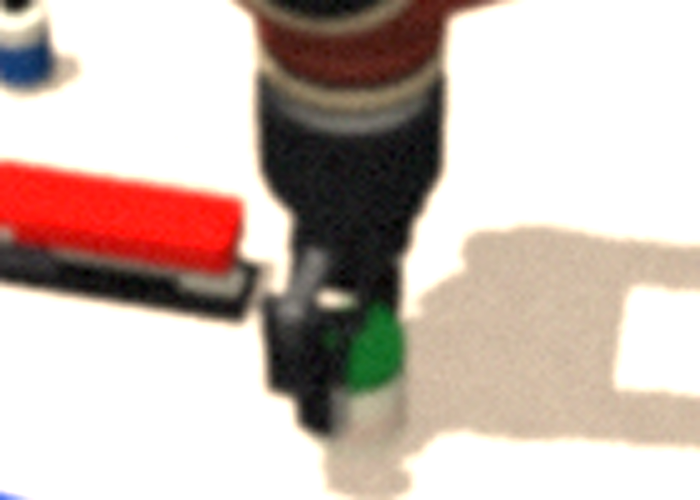

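The near finger at about (318,370) lines up with the tub centre (352 minus about 34 px of parallax). Closing.

Emit:
{"name": "drive_tool", "arguments": {
  "series": [
    {"x":0.05,"y":0,"z":0,"ax":0,"ay":0,"az":0},
    {"x":0.05,"y":0,"z":0,"ax":0,"ay":0,"az":0},
    {"x":0.05,"y":0,"z":0,"ax":0,"ay":0,"az":0},
    {"x":0.05,"y":0,"z":0,"ax":0,"ay":0,"az":0},
    {"x":0.05,"y":0,"z":0,"ax":0,"ay":0,"az":0}
  ],
  "hand": 0.35
}}

```text
time: 18.2
tool_pos: [0.4383, 0.1367, 0.0234]
tool_rot: [0.0, 0.708, -0.001, -0.706]
contact_force: [-1.3, -0.4, 6.2]
gripper_width: 0.517
```

Emit:
{"name": "drive_tool", "arguments": {
  "series": [
    {"x":0,"y":0,"z":0,"ax":0,"ay":0,"az":0},
    {"x":0,"y":0,"z":0,"ax":0,"ay":0,"az":0}
  ]
}}

```text
time: 18.37
tool_pos: [0.4382, 0.1367, 0.0234]
tool_rot: [0.0, 0.708, -0.001, -0.706]
contact_force: [0.3, -0.3, 5.6]
gripper_width: 0.522
```

Emit:
{"name": "drive_tool", "arguments": {
  "series": [
    {"x":-0.6,"y":0,"z":0,"ax":0,"ay":0,"az":0},
    {"x":-1.8,"y":0,"z":0,"ax":0,"ay":0,"az":0},
    {"x":-3.2,"y":0,"z":0,"ax":0,"ay":0,"az":0},
    {"x":-4.4,"y":0,"z":0,"ax":0,"ay":0,"az":0},
    {"x":-4.9,"y":0,"z":0,"ax":0,"ay":0,"az":0}
  ]
}}

```text
time: 18.78
tool_pos: [0.4388, 0.137, 0.1488]
tool_rot: [0.0, 0.709, -0.0, -0.705]
contact_force: [0.8, 0.1, 0.1]
gripper_width: 0.521
```

```bash
python3 -c "
from est import *;from math import *
c,s=cos(blue[2]),sin(blue[2]);print(blue[0]+c*-.04-s*.0325,blue[1]+s*-.04+c*.0325, blue[0]+s*.0375,blue[1]-c*.0375)"; python3 go.py .4675 .3445 .155 -1.557
```

```text
0.46754893479916143 0.3445368333451754 0.5085249828501681 0.2751036749399754
d [-0.25 -8.3  -1.15] a [-0.16 -0.07 -0.01] t 18.78 w 0.521 q6 1.71
```

Emit:
{"name": "drive_tool", "arguments": {
  "series": [
    {"x":0,"y":-1.2,"z":-0.17,"ax":0,"ay":0,"az":0},
    {"x":-0.1,"y":-2.6,"z":-0.36,"ax":0,"ay":0,"az":0},
    {"x":-0.2,"y":-4.1,"z":-0.57,"ax":0,"ay":0,"az":0},
    {"x":-0.25,"y":-5.6,"z":-0.77,"ax":-0.1,"ay":0,"az":0},
    {"x":-0.25,"y":-6.9,"z":-0.95,"ax":-0.15,"ay":0,"az":0}
  ]
}}

```text
time: 19.2
tool_pos: [0.46, 0.3111, 0.1491]
tool_rot: [-0.006, -0.707, -0.004, 0.708]
contact_force: [0.3, -0.8, -0.2]
gripper_width: 0.523
```

```bash
python3 go.py .4675 .3445 .155 -1.557
```

```text
d [-0.24 -1.33 -0.32] a [-0.    0.02 -0.03] t 19.2 w 0.523 q6 2.02
```

Emit:
{"name": "drive_tool", "arguments": {
  "series": [
    {"x":0,"y":-0.8,"z":-0.2,"ax":0,"ay":0,"az":0},
    {"x":0,"y":-1.25,"z":-0.3,"ax":0,"ay":0,"az":0},
    {"x":0,"y":-1.33,"z":-0.32,"ax":0,"ay":0,"az":0},
    {"x":0,"y":-1.33,"z":-0.32,"ax":0,"ay":0,"az":0}
  ]
}}

```text
time: 19.53
tool_pos: [0.4676, 0.3422, 0.1489]
tool_rot: [-0.006, -0.706, -0.004, 0.708]
contact_force: [-0.2, -0.4, -0.2]
gripper_width: 0.52
```

```bash
python3 go.py .4675 .3445 .0274 -1.557
```

```text
d [ 4.86 -0.11 -0.01] a [-0.    0.02 -0.04] t 19.53 w 0.52 q6 2.06
```

Emit:
{"name": "drive_tool", "arguments": {
  "series": [
    {"x":1.2,"y":-0.1,"z":0,"ax":0,"ay":0,"az":0},
    {"x":2.5,"y":-0.1,"z":0,"ax":0,"ay":0,"az":0},
    {"x":3.6,"y":-0.1,"z":0,"ax":0,"ay":0,"az":0},
    {"x":4.3,"y":-0.1,"z":0,"ax":0,"ay":0,"az":0},
    {"x":4.6,"y":-0.1,"z":0,"ax":0,"ay":0,"az":0}
  ]
}}

```text
time: 19.95
tool_pos: [0.4655, 0.3418, 0.0311]
tool_rot: [-0.006, -0.705, -0.002, 0.709]
contact_force: [-1.1, -0.3, -0.3]
gripper_width: 0.521
```

Emit:
{"name": "drive_tool", "arguments": {
  "series": [
    {"x":0,"y":0,"z":0,"ax":0,"ay":0,"az":0},
    {"x":0,"y":0,"z":0,"ax":0,"ay":0,"az":0},
    {"x":0,"y":0,"z":0,"ax":0,"ay":0,"az":0}
  ]
}}

```text
time: 20.2
tool_pos: [0.4693, 0.3451, 0.037]
tool_rot: [0.005, 0.708, 0.004, -0.706]
contact_force: [0.2, -0.4, 0.4]
gripper_width: 0.516
```

```bash
python3 go.py .4675 .3445 .0274 -1.557; python3 lk.py side s7.png 180 330 230 350 5
```

```text
d [0.39 0.02 0.07] a [-0.02 -0.03 -0.01] t 20.2 w 0.516 q6 2.07
```

View pics/s7.png

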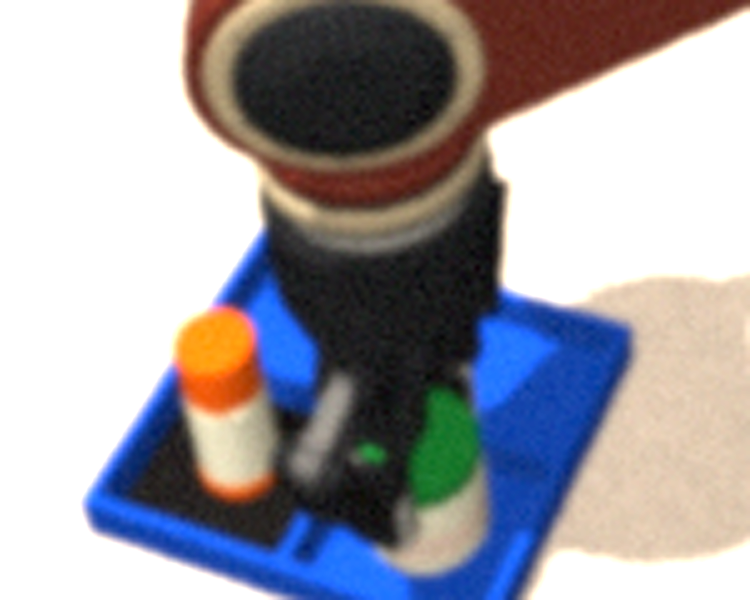

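The glue stick stands upright in the mat cell at (230,410). The tub hangs inside the bare cell at (435,490). Lowering it now.

Emit:
{"name": "drive_tool", "arguments": {
  "series": [
    {"x":0.12,"y":0,"z":0,"ax":0,"ay":0,"az":0},
    {"x":0.24,"y":0,"z":0,"ax":0,"ay":0,"az":0},
    {"x":0.34,"y":0,"z":0,"ax":0,"ay":0,"az":0},
    {"x":0.36,"y":0,"z":0,"ax":0,"ay":0,"az":0},
    {"x":0.36,"y":0,"z":0,"ax":0,"ay":0,"az":0}
  ]
}}

```text
time: 20.67
tool_pos: [0.4684, 0.3452, 0.0274]
tool_rot: [0.005, 0.707, 0.004, -0.707]
contact_force: [-3.2, -1.9, 7.1]
gripper_width: 0.522
```

Emit:
{"name": "drive_tool", "arguments": {
  "series": [
    {"x":0.05,"y":0,"z":0,"ax":0,"ay":0,"az":0},
    {"x":0.05,"y":0,"z":0,"ax":0,"ay":0,"az":0},
    {"x":0.05,"y":0,"z":0,"ax":0,"ay":0,"az":0}
  ]
}}

```text
time: 20.92
tool_pos: [0.4685, 0.3452, 0.0274]
tool_rot: [-0.006, -0.707, -0.004, 0.707]
contact_force: [-6.3, -4.2, 13.5]
gripper_width: 0.526
```

Emit:
{"name": "drive_tool", "arguments": {
  "series": [
    {"x":-0.05,"y":0,"z":0,"ax":0,"ay":0,"az":0},
    {"x":-0.05,"y":0,"z":0,"ax":0,"ay":0,"az":0},
    {"x":-0.05,"y":0,"z":0,"ax":0,"ay":0,"az":0},
    {"x":-0.05,"y":0,"z":0,"ax":0,"ay":0,"az":0}
  ],
  "hand": 0.7
}}

```text
time: 21.25
tool_pos: [0.4678, 0.3448, 0.0257]
tool_rot: [-0.006, -0.707, -0.004, 0.707]
contact_force: [-0.0, -0.3, 0.1]
gripper_width: 0.695
```

Emit:
{"name": "drive_tool", "arguments": {
  "series": [
    {"x":-0.6,"y":0,"z":0,"ax":0,"ay":0,"az":0},
    {"x":-1.8,"y":0,"z":0,"ax":0,"ay":0,"az":0},
    {"x":-3.2,"y":0,"z":0,"ax":0,"ay":0,"az":0},
    {"x":-4.4,"y":0,"z":0,"ax":0,"ay":0,"az":0},
    {"x":-5,"y":0,"z":0,"ax":0,"ay":0,"az":0}
  ]
}}

```text
time: 21.67
tool_pos: [0.4697, 0.3461, 0.1556]
tool_rot: [0.004, 0.709, 0.005, -0.705]
contact_force: [1.0, -0.4, 0.8]
gripper_width: 0.699
```

```bash
python3 go.py .5690 .094 .15 -1.423
```

```text
d [ 0.23 10.14 -3.84] a [-1.54 -0.06  0.  ] t 21.67 w 0.699 q6 2.07
```

Emit:
{"name": "drive_tool", "arguments": {
  "series": [
    {"x":0,"y":1.3,"z":-0.5,"ax":-0.4,"ay":0,"az":0},
    {"x":0,"y":2.8,"z":-1.06,"ax":-0.9,"ay":0,"az":0},
    {"x":0.1,"y":4.3,"z":-1.63,"ax":-1.4,"ay":0,"az":0},
    {"x":0.2,"y":5.8,"z":-2.2,"ax":-1.54,"ay":0,"az":0},
    {"x":0.2,"y":7.3,"z":-2.76,"ax":-1.54,"ay":0,"az":0}
  ]
}}

```text
time: 22.08
tool_pos: [0.5393, 0.1618, 0.1456]
tool_rot: [-0.053, -0.705, -0.052, 0.706]
contact_force: [0.5, -0.0, 0.2]
gripper_width: 0.697
```

```bash
python3 go.py .5690 .094 .15 -1.423
```

```text
d [-0.17  2.86 -0.77] a [ 0.01  0.02 -0.02] t 22.08 w 0.697 q6 1.58
```

Emit:
{"name": "drive_tool", "arguments": {
  "series": [
    {"x":0,"y":1.3,"z":-0.4,"ax":0,"ay":0,"az":0},
    {"x":0,"y":2.4,"z":-0.65,"ax":0,"ay":0,"az":0},
    {"x":0,"y":2.86,"z":-0.77,"ax":0,"ay":0,"az":0},
    {"x":0,"y":2.86,"z":-0.77,"ax":0,"ay":0,"az":0}
  ]
}}

```text
time: 22.42
tool_pos: [0.5696, 0.0936, 0.1462]
tool_rot: [-0.052, -0.705, -0.05, 0.706]
contact_force: [0.0, 1.3, 0.2]
gripper_width: 0.7
```

```bash
python3 go.py .5690 .094 .0245 -1.423;python3 lk.py top t6.png 170 310 130 240 5
```

```text
d [ 4.87 -0.03  0.02] a [-0.04  0.01 -0.03] t 22.42 w 0.7 q6 1.46
```

View pics/t6.png

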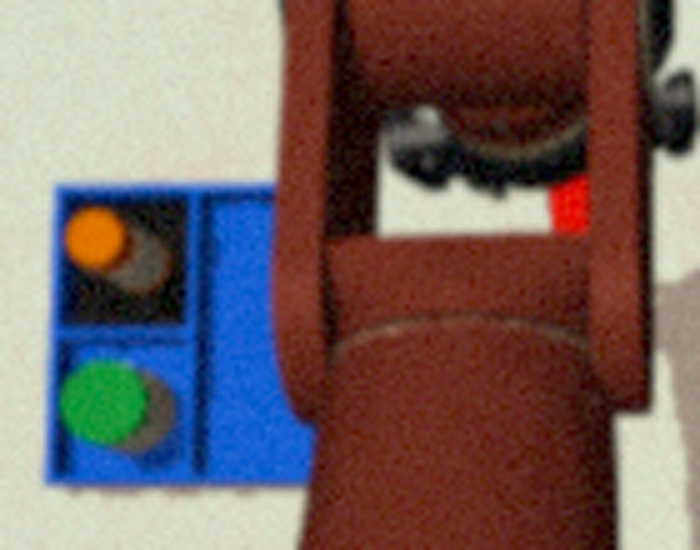

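The tub (105,402) and the glue stick (97,238) both stand in their cells. Next, descend on the red stapler.

Emit:
{"name": "drive_tool", "arguments": {
  "series": [
    {"x":1.4,"y":0,"z":0,"ax":0,"ay":0,"az":0},
    {"x":2.7,"y":0,"z":0,"ax":0,"ay":0,"az":0},
    {"x":3.9,"y":0,"z":0,"ax":0,"ay":0,"az":0},
    {"x":4.6,"y":0,"z":0,"ax":0,"ay":0,"az":0},
    {"x":4.85,"y":0,"z":0,"ax":0,"ay":0,"az":0}
  ]
}}

```text
time: 22.88
tool_pos: [0.565, 0.0972, 0.0209]
tool_rot: [-0.053, -0.702, -0.052, 0.708]
contact_force: [-0.3, 0.4, -0.2]
gripper_width: 0.698
```

Emit:
{"name": "drive_tool", "arguments": {
  "series": [
    {"x":0,"y":0,"z":0,"ax":0,"ay":0,"az":0},
    {"x":0,"y":0,"z":0,"ax":0,"ay":0,"az":0},
    {"x":0,"y":0,"z":0,"ax":0,"ay":0,"az":0},
    {"x":0,"y":0,"z":0,"ax":0,"ay":0,"az":0},
    {"x":0,"y":0,"z":0,"ax":0,"ay":0,"az":0}
  ],
  "hand": 0.2
}}

```text
time: 23.3
tool_pos: [0.5698, 0.0956, 0.0267]
tool_rot: [0.053, 0.706, 0.051, -0.705]
contact_force: [0.5, 0.6, 1.1]
gripper_width: 0.39
```

Emit:
{"name": "drive_tool", "arguments": {
  "series": [
    {"x":0,"y":0,"z":0,"ax":0,"ay":0,"az":0},
    {"x":0,"y":0,"z":0,"ax":0,"ay":0,"az":0},
    {"x":0,"y":0,"z":0,"ax":0,"ay":0,"az":0}
  ]
}}

```text
time: 23.55
tool_pos: [0.5697, 0.0956, 0.0266]
tool_rot: [0.053, 0.706, 0.051, -0.705]
contact_force: [-1.7, 1.2, 4.8]
gripper_width: 0.388
```

Emit:
{"name": "drive_tool", "arguments": {
  "series": [
    {"x":-0.6,"y":0,"z":0,"ax":0,"ay":0,"az":0},
    {"x":-1.8,"y":0,"z":0,"ax":0,"ay":0,"az":0},
    {"x":-3.2,"y":0,"z":0,"ax":0,"ay":0,"az":0},
    {"x":-4.4,"y":0,"z":0,"ax":0,"ay":0,"az":0},
    {"x":-5,"y":0,"z":0,"ax":0,"ay":0,"az":0}
  ]
}}

```text
time: 23.97
tool_pos: [0.5708, 0.0955, 0.1545]
tool_rot: [0.053, 0.707, 0.051, -0.703]
contact_force: [1.3, 1.0, -2.2]
gripper_width: 0.388
```

```bash
python3 go.py .5085 .2751 .15 -1.557;python3 lk.py side s8.png 190 340 80 240 4
```

```text
d [ 0.15 -7.47  1.41] a [ 1.53 -0.06 -0.03] t 23.97 w 0.388 q6 1.46
```

View pics/s8.png

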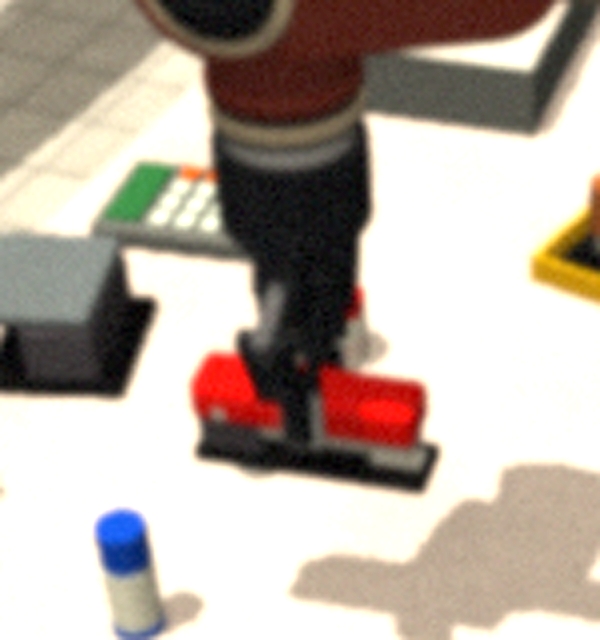

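The red stapler is held level at (315,420). Moving to the blue tray.

Emit:
{"name": "drive_tool", "arguments": {
  "series": [
    {"x":0,"y":-1.2,"z":0.25,"ax":0.4,"ay":0,"az":0},
    {"x":0,"y":-2.6,"z":0.5,"ax":0.9,"ay":0,"az":0},
    {"x":0,"y":-4.1,"z":0.8,"ax":1.4,"ay":0,"az":0},
    {"x":0,"y":-5.5,"z":1.05,"ax":1.53,"ay":0,"az":0},
    {"x":0,"y":-6.7,"z":1.27,"ax":1.53,"ay":0,"az":0}
  ]
}}

```text
time: 24.43
tool_pos: [0.5111, 0.258, 0.148]
tool_rot: [-0.006, -0.706, -0.004, 0.708]
contact_force: [-0.4, -0.7, -2.8]
gripper_width: 0.387
```

```bash
python3 go.py .5085 .2735 .15 -1.557
```

```text
d [-0.08 -0.62  0.09] a [-0.    0.03 -0.03] t 24.43 w 0.387 q6 1.9
```

Emit:
{"name": "drive_tool", "arguments": {
  "series": [
    {"x":0,"y":-0.45,"z":0.06,"ax":0,"ay":0,"az":0},
    {"x":0,"y":-0.62,"z":0.09,"ax":0,"ay":0,"az":0},
    {"x":0,"y":-0.62,"z":0.09,"ax":0,"ay":0,"az":0}
  ]
}}

```text
time: 24.68
tool_pos: [0.5099, 0.2722, 0.1486]
tool_rot: [-0.007, -0.706, -0.004, 0.708]
contact_force: [0.2, -0.6, -2.1]
gripper_width: 0.39
```

```bash
python3 go.py .5085 .2735 .0306 -1.557
```

```text
d [ 4.72 -0.07  0.05] a [ 0.02  0.02 -0.04] t 24.68 w 0.39 q6 1.92
```

Emit:
{"name": "drive_tool", "arguments": {
  "series": [
    {"x":1.2,"y":-0.05,"z":0.05,"ax":0,"ay":0,"az":0},
    {"x":2.5,"y":-0.05,"z":0.05,"ax":0,"ay":0,"az":0},
    {"x":3.5,"y":-0.05,"z":0.05,"ax":0,"ay":0,"az":0},
    {"x":4.2,"y":-0.05,"z":0.05,"ax":0,"ay":0,"az":0},
    {"x":4.45,"y":-0.05,"z":0.05,"ax":0,"ay":0,"az":0}
  ]
}}

```text
time: 25.1
tool_pos: [0.507, 0.2703, 0.0342]
tool_rot: [-0.006, -0.705, -0.002, 0.71]
contact_force: [0.1, 0.3, -2.7]
gripper_width: 0.385
```

Emit:
{"name": "drive_tool", "arguments": {
  "series": [
    {"x":0,"y":0,"z":0,"ax":0,"ay":0,"az":0},
    {"x":0,"y":0,"z":0,"ax":0,"ay":0,"az":0},
    {"x":0,"y":0,"z":0,"ax":0,"ay":0,"az":0}
  ]
}}

```text
time: 25.35
tool_pos: [0.5109, 0.2731, 0.0406]
tool_rot: [0.005, 0.708, 0.004, -0.706]
contact_force: [0.3, -0.0, -1.9]
gripper_width: 0.389
```

```bash
python3 go.py .5085 .2735 .0306 -1.557; python3 lk.py side s9.png 180 330 230 370 4
```

```text
d [ 0.4  -0.02  0.1 ] a [-0.01 -0.03 -0.01] t 25.35 w 0.389 q6 1.92
```

View pics/s9.png

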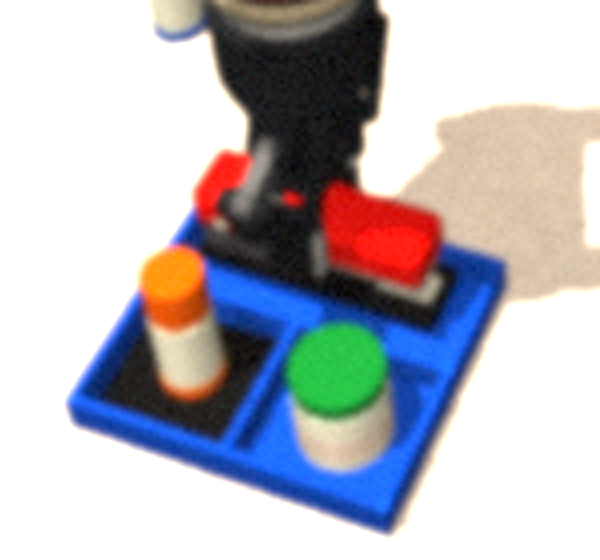

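The stapler is above the bay at (325,250), clear of the walls, the tub and the glue stick. Lowering.

Emit:
{"name": "drive_tool", "arguments": {
  "series": [
    {"x":0.12,"y":0,"z":0.04,"ax":0,"ay":0,"az":0},
    {"x":0.24,"y":0,"z":0.08,"ax":0,"ay":0,"az":0},
    {"x":0.34,"y":0,"z":0.08,"ax":0,"ay":0,"az":0},
    {"x":0.38,"y":0,"z":0.08,"ax":0,"ay":0,"az":0},
    {"x":0.38,"y":0,"z":0.08,"ax":0,"ay":0,"az":0}
  ]
}}

```text
time: 25.82
tool_pos: [0.5075, 0.2733, 0.0306]
tool_rot: [-0.006, -0.707, -0.004, 0.707]
contact_force: [-4.6, -1.7, 5.2]
gripper_width: 0.388
```

Emit:
{"name": "drive_tool", "arguments": {
  "series": [
    {"x":0.05,"y":0,"z":0,"ax":0,"ay":0,"az":0},
    {"x":0.05,"y":0,"z":0,"ax":0,"ay":0,"az":0},
    {"x":0.05,"y":0,"z":0,"ax":0,"ay":0,"az":0}
  ]
}}

```text
time: 26.07
tool_pos: [0.5077, 0.2734, 0.0306]
tool_rot: [-0.006, -0.707, -0.004, 0.707]
contact_force: [-8.0, -2.4, 12.6]
gripper_width: 0.392
```

Emit:
{"name": "drive_tool", "arguments": {
  "series": [
    {"x":-0.06,"y":0,"z":0,"ax":0,"ay":0,"az":0},
    {"x":-0.06,"y":0,"z":0,"ax":0,"ay":0,"az":0},
    {"x":-0.06,"y":0,"z":0,"ax":0,"ay":0,"az":0},
    {"x":-0.06,"y":0,"z":0,"ax":0,"ay":0,"az":0}
  ],
  "hand": 0.58
}}

```text
time: 26.4
tool_pos: [0.5071, 0.2731, 0.0293]
tool_rot: [-0.006, -0.707, -0.004, 0.707]
contact_force: [0.3, 0.2, -0.2]
gripper_width: 0.583
```

Emit:
{"name": "drive_tool", "arguments": {
  "series": [
    {"x":-0.6,"y":0,"z":0,"ax":0,"ay":0,"az":0},
    {"x":-1.8,"y":0,"z":0,"ax":0,"ay":0,"az":0},
    {"x":-3.2,"y":0,"z":0,"ax":0,"ay":0,"az":0},
    {"x":-4.8,"y":0,"z":0,"ax":0,"ay":0,"az":0},
    {"x":-6,"y":0,"z":0,"ax":0,"ay":0,"az":0}
  ]
}}

```text
time: 26.82
tool_pos: [0.5077, 0.2736, 0.1823]
tool_rot: [0.005, 0.708, 0.004, -0.707]
contact_force: [0.3, 0.1, 0.4]
gripper_width: 0.582
```

Emit:
{"name": "drive_tool", "arguments": {
  "series": [
    {"x":0,"y":1.4,"z":1,"ax":0,"ay":0,"az":0},
    {"x":0,"y":2.8,"z":1.6,"ax":0,"ay":0,"az":0},
    {"x":0,"y":4.3,"z":2.2,"ax":0,"ay":0,"az":0},
    {"x":0,"y":5.8,"z":2.8,"ax":0,"ay":0,"az":0},
    {"x":0,"y":7,"z":3.2,"ax":0,"ay":0,"az":0}
  ]
}}

```text
time: 27.23
tool_pos: [0.4282, 0.0956, 0.1794]
tool_rot: [-0.006, -0.707, -0.004, 0.707]
contact_force: [0.5, -0.2, -0.1]
gripper_width: 0.579
```

Emit:
{"name": "drive_tool", "arguments": {
  "series": [
    {"x":0,"y":1.4,"z":0,"ax":0,"ay":0,"az":0},
    {"x":0,"y":2.8,"z":0,"ax":0,"ay":0,"az":0},
    {"x":0,"y":3.6,"z":0,"ax":0,"ay":0,"az":0},
    {"x":0,"y":4,"z":0,"ax":0,"ay":0,"az":0},
    {"x":0,"y":4,"z":0,"ax":0,"ay":0,"az":0}
  ]
}}

```text
time: 27.65
tool_pos: [0.4311, -0.0041, 0.1799]
tool_rot: [-0.005, -0.707, -0.003, 0.707]
contact_force: [0.8, 0.6, -0.7]
gripper_width: 0.579
```

```bash
python3 lk.py top t10.png 170 490 110 250 2; python3 lk.py top t11.png 165 250 155 240 7;python3 lk.py top t12.png 400 485 160 245 7; python3 lk.py side s10.png 180 420 100 370 2
```

```text
(no output)
```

View pics/t10.png

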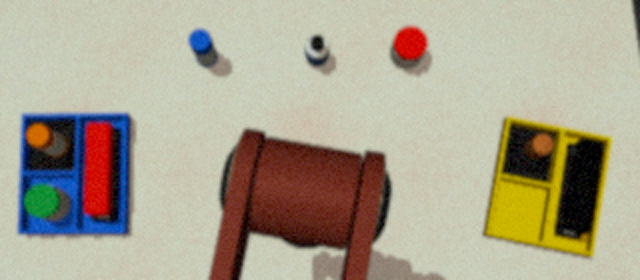

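View pics/t11.png

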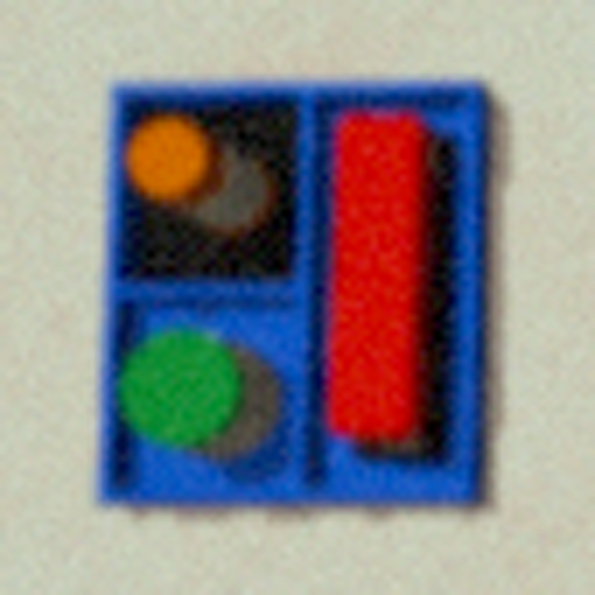

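View pics/t12.png

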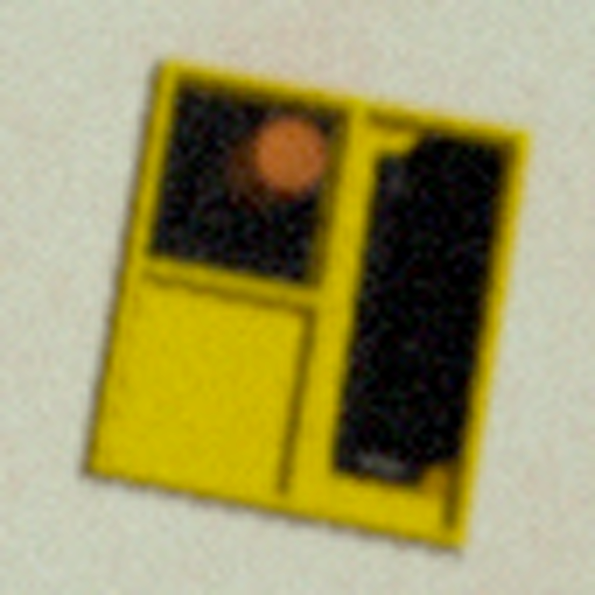

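View pics/s10.png

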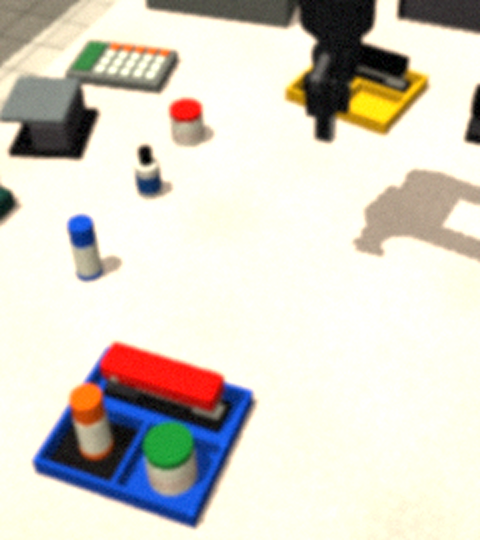

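Everything sits in its compartment and the spares have not moved. One numeric check in the tray frames before handing in.

```bash
python3 - <<'E'
from h import *; from est import *; from plant import cams
f=cams.grab_frame("top")
def T(n,tr,u,v,ox,oy,z):
    p=px2w(f,(u+.5)/7-.5+ox,(v+.5)/7-.5+oy,z)[:2]-tr[:2];c,s=np.cos(tr[2]),np.sin(tr[2])
    q=np.array([c*p[0]+s*p[1],-s*p[0]+c*p[1]])*1000;print(n,q.round(1));return q
T("glue",blue,168,157,165,155,.084);T("tub",blue,181,387,165,155,.056)
r=[T("red",blue,u,v,165,155,.058) for u,v in((335,115),(422,117),(415,440),(330,435))];print(np.mean(r,0))
T("stamp",yel,290,155,400,160,.08)
r=[T("blk",yel,u,v,400,160,.058) for u,v in((418,140),(503,150),(460,462),(375,455))];print(np.mean(r,0))
E
```

```text
glue [41.6 29.4]
tub [-40.4  31.7]
red [ 62.  -24.4]
red [ 60.8 -57.3]
red [-61.6 -56.9]
red [-59.3 -25.2]
[  0.48873678 -40.95231065]
stamp [41.6 31.9]
blk [ 61.8 -19.9]
blk [ 64.3 -51.7]
blk [-54.7 -54.2]
blk [-58.3 -23. ]
[  3.27794266 -37.19834048]
```

```bash
python3 -c "
from plant import workorder,sensors
print(sensors.state()['time']);print(workorder.job_done())"
```

```text
27.9
the job is handed in; nothing more can be done
None
```

Both desk kits are made up and the job was handed in at 27.9 s, with the gripper empty and clear of everything.

| Tray | Item | Measured x, y (mm) | Compartment centre x, y (mm) |
|---|---|---|---|
| Blue | Red stapler | 0.5, -41 | 0, -37.5 |
| Blue | Orange glue stick | 41.6, 29.4 | 40, 32.5 |
| Blue | Green tub | -40.4, 31.7 | -40, 32.5 |
| Yellow | Black stapler (the 130 mm one) | 3.3, -37.2 | 0, -37.5 |
| Yellow | Stamp | 41.6, 31.9 | 40, 32.5 |

These positions come from the last top-camera picture, in each tray's own frame. All are within about 4 mm of the compartment centres, inside the tolerances.

- **Heights:** I did not measure final heights from the pictures. Each item pressed lightly on the floor before release. All were released 3–4 mm above their pick-up height, which matches the 4 mm floor.
- **Upright and spares:** The last pictures show the items upright, except that the gripper partly hid the yellow tray in the side view. The three spares are standing and look unmoved; I judged this by eye only.
- **Forces:** The highest wrist reading at the end of any move was about 15 N.
- **Disagreements:** No check failed. The measured tool height sprang back 1–7 mm after fast descents, so I corrected it with small moves before each release.

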